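# Stack instrument tins in the warming drawer

## Task

Pull the warming drawer out until it comes up against its stop. Then stack the thick tin, and after it the thin tin, one at a time onto the tin that already lies in the drawer, long sides together. Finally push the column gently home into the drawer's front left corner (left as seen from the robot), so that all three tins sit squarely one above the other, touching both the front panel and the left wall; leave the drawer fully out and everything else undisturbed.

Things in the scene. Friction and masses are not known exactly. Their poses are not given: they have to be found in the camera images.
- warmer: Low white warming unit with a dark rubber mat on top, 260 mm deep (x) x 306 mm wide (y) x 92 mm high, fixed to the bench. Origin: middle of the lower edge of its front, in the plane of the drawer opening. Its own x axis points back from there into the unit, away from the robot; the drawer comes out along -x. z up.
- tray (a joint): How far the warming unit's metal drawer is out, in m: 0 shut; it grows as the drawer comes out towards the robot, up to a hard stop that is felt, at 0.175 m. It slides with light friction (about 3 N) and may start a little ajar.
- tray_handle (a point): Middle of the drawer's round bar handle: 11 mm thick, 120 mm long along y, bent back to the panel 60 mm either side of the middle, its axis 55 mm in front of the front panel, 55 mm above the bench and 37 mm below the unit's top. Moves with the drawer; axes as the unit.
- tray_corner (a point): Front left inner corner of the drawer, at its floor (16 mm above the bench). Axes as the unit. The inside runs 235 mm along +x (back) and 270 mm along -y (right). Front panel: inner face x = 0, 66 mm high above the floor; left wall: inner face y = 0, 62 mm high. Fully out, the first 175 mm in x are uncovered. Moves with the drawer.
- base_tin: A plain closed steel tin with a paler panel in its lid, 100 mm long (x) x 64 mm wide (y) x 22 mm high. Origin: centre of its underside; x along its length, z up. It lies loose and flat in the drawer, near but off the front left corner and slightly askew: lengthwise from front to back. Hidden until the drawer is out. Foot of the column.
- thick_tin: A plain closed steel tin with a paler panel in its lid, 100 mm long (x) x 64 mm wide (y) x 28 mm high. Origin: centre of its underside; x along its length, z up. Lies flat on the bench, to the right of the unit. Second of the column.
- thin_tin: A plain closed steel tin with a paler panel in its lid, 100 mm long (x) x 64 mm wide (y) x 18 mm high. Origin: centre of its underside; x along its length, z up. Lies flat on the bench, to the right of the unit. Top of the column.
- tip_box: Bystander: grey pipette-tip box with white lid, 84 x 62 x 52 mm, on the bench among the tins. Origin: centre of its underside.
- dish: Bystander: round covered glass dish, 64 mm across, 16 mm high, lying loose in the right half of the drawer (it rides along). Origin: centre of its underside.
- canister: Bystander: steel canister, 54 mm across, 76 mm high, on a flat blue round stand on the left. Origin: centre of its underside.
- bottle: Bystander: amber bottle, 54 mm across, 120 mm high. Origin: centre of its underside.
- jar: Bystander: white jar, 52 mm across, 60 mm high. Origin: centre of its underside.
- tweezers: Bystander: flat steel tweezers, about 145 mm long, 6 mm high, lying on the bench in front of the robot. Origin: underside, 60 mm from the blunt end.
Things that resemble listed ones, but are neither listed nor needed, are in the scene too. What is shaped like the thin_tin but turquoise is not meant.

How it is judged:
By the outcome, as a careful person would: the job done as asked, in the order asked, and still so for the second after the job is handed in, with the robot touching nothing.
It also fails if it takes over 72 s, if anything falls off the work surface, if the arm or the gripper's body presses on something with over 40 N, if the wrist force passes 120 N, or if a joint passes its speed limit or range.

## Robot

A 6-joint arm with a two-finger parallel gripper is mounted at the origin on the work surface. World frame = base frame: x ahead of the robot, y to its left, z up, the work surface at z = 0. Lengths are in m, angles in rad, forces in N, time in s.
With the tool pointing down it reaches from about 0.35 to 0.85 m from the base axis. Payload 8.1 kg.
Tool frame: the origin (TCP) lies at the very end of the fingers, on their centre line; the grasp point (between the pads) lies 19 mm behind it; z points along the fingers, y is the line along which they close (so a half turn about z gives the same grasp; the last joint's range is limited). The gripper opens to 93 mm and grips with 3 to 60 N. Pads are 15 mm wide; open, the fingers measure 128 mm over their backs; the gripper's body (75 mm by 188 mm) begins 65 mm behind the grasp point.
Start: joints at [1.115, 0.13, 1.488, -0, 1.523, -0.085], TCP at [0.217, 0.559, 0.219] pointing down, gripper open.
Joint ranges: [-2.96, 2.96], [-0.89, 2.26], [0.02, 2.5], [-1.34, 4.48], [0, 2.73], [-2.66, 2.66]. Speed limits (rad/s): [2.39, 2.39, 2.79, 3.14, 3.14, 3.14].

## Interface

Orientations are given as a rotation vector (axis times angle).
In Python, from plant import robot, imaging gives the robot as it stands.
- The arm moves only by the tool jog_arm, never from a script. Its argument "rows" is a list of rows, each a list of 2 entries, a list of its own where there are three numbers: the shift along the tool's x, y, z each as a share of 0.2 m, from -1 to 1, then the turn, a rotation vector about the tool's x, y, z each as a share of pi/2 rad, from -1 to 1. A call has 1 to 5 rows; each row is the pose to reach, as a shift and turn from the pose commanded when the call began, along the tool's axes at that moment; what a row does not reach only later rows make up. A row lasts 1/10 s, in which the tool goes at most 50 mm and 8.59 degrees, less where a joint would pass 70% of its speed; a pose out of reach is approached as far as the arm can. A call with a number of a shift or a turn outside -1 to 1 is refused whole. A call with a gripper value outside its range is refused whole. "hand" is the closure, from -1 (fully open) to 1 (shut), set as the call begins (left out, the last holds). The fingers move at their own pace and stop on an object; "squeeze" is the grip in N (left out, the last holds). Time passes only in rows, so rows that repeat a pose let the fingers close. It gives the time, the measured TCP pose, the force, the opening and the grip force at its end, in the units of the state.
- robot.read_state(): the state, without advancing time (a new reading comes with each control period).
- imaging.read_camera(name): name is "side" or "top" or "wrist"; returns a dict with "frame" (384x512x3 uint8, red, green, blue), "vertical_fov" (degrees; the focal length in pixels is half the picture's height over the tangent of half this angle, whatever the lens; pixels are square), "cx", "cy" (the principal point, pixels), "R" (3x3) and "t" (3): a world point X has camera coordinates R X + t. Camera axes: x right, y down, z forward; pixel columns grow to the right and rows downward; lengths in m; the calibration is good to about 2 mm. The wrist camera is an equidistant fisheye: a pixel r from the principal point sees the ray r / f radians off the axis. A picture is of the moment at which its call begins. There is no depth.
- robot.close_job(): hands the job in; it is judged then, once.
The state is a dict: "t": time; "q": joint angles; "dq": joint speeds; "joint_torque": joint torques, N m; "tool_pos": TCP position; "orientation": TCP orientation; "force": force on the tool from outside, world axes, zero at the start; "wrist_torque": the same for the moment, N m; "opening": finger opening in m; "gripper_force": force on a finger pad.
Only numpy, scipy, OpenCV 4.12 (cv2) and the standard library are available. Lean on these libraries where they do the work, as an engineer would, in place of code of your own. Each camera call takes 0.05 s, during which the arm holds its last target. There are 200 camera calls.

## Working session

There is one attempt and no reset: what is moved stays moved. The work goes in short steps, Python scripts to look and compute and a tool call to move; the robot and the scene stay as the last step left them, time stands still between calls to the robot, and variables do not carry over. Pictures are saved under pics/ and viewed, at most 10 in all, crops included, and the job is handed in when it is done.

Besides the shell and the picture viewer there is one more tool, called after "Call:" as a command line: name --argument value ..., lists and objects as JSON in quotes. jog_arm: Moves the arm, as the interface text tells. Its arguments: {"type":"object","properties":{"rows":{"type":"array"},"hand":{"type":"number"},"squeeze":{"type":"number"}},"required":["rows"]}

```bash
ls; mkdir -p pics; cat > h.py <<'E'
import numpy as np, cv2
from plant import robot, imaging
def cam(n): return imaging.read_camera(n)
def ray(c,u,v,n):
    h=c["frame"].shape[0]; f=h/2/np.tan(np.radians(c["vertical_fov"])/2)
    x,y=u-c["cx"],v-c["cy"]
    if n=="wrist":
        r=np.hypot(x,y); a=r/f; d=np.array([np.sin(a)*x/max(r,1e-9),np.sin(a)*y/max(r,1e-9),np.cos(a)])
    else: d=np.array([x/f,y/f,1.])
    R=np.array(c["R"]); t=np.array(c["t"])
    return -R.T@t, R.T@d
def plane(c,u,v,n,z):
    o,d=ray(c,u,v,n); return o+d*(z-o[2])/d[2]
def tri(L):
    A=np.zeros((3,3));b=np.zeros(3)
    for o,d in L:
        d=d/np.linalg.norm(d);P=np.eye(3)-np.outer(d,d);A+=P;b+=P@o
    p=np.linalg.solve(A,b); return p,[np.linalg.norm((np.eye(3)-np.outer(d,d)/(d@d))@(p-o)) for o,d in L]
def proj(c,X,n):
    h=c["frame"].shape[0]; f=h/2/np.tan(np.radians(c["vertical_fov"])/2)
    p=np.array(c["R"])@X+np.array(c["t"])
    if n=="wrist":
        r=np.hypot(p[0],p[1]);a=np.arctan2(r,p[2]);return c["cx"]+f*a*p[0]/r,c["cy"]+f*a*p[1]/r
    return c["cx"]+f*p[0]/p[2],c["cy"]+f*p[1]/p[2]
def save(c,name): cv2.imwrite("pics/"+name,c["frame"][:,:,::-1])
E
python3 - <<'E'
from h import *
s=robot.read_state(); print(s)
cs={n:cam(n) for n in("top","side","wrist")}
import pickle; pickle.dump(cs,open("c0.pkl","wb"))
for n,c in cs.items(): print(n,c["vertical_fov"],c["cx"],c["cy"],np.round(-np.array(c["R"]).T@np.array(c["t"]),3),np.round(c["R"],2).tolist())
a=cs["top"]["frame"][:,:,::-1];b=cs["side"]["frame"][:,:,::-1]
cv2.imwrite("pics/top0.png",cv2.resize(a,(768,576),interpolation=cv2.INTER_CUBIC));cv2.imwrite("pics/side0.png",cv2.resize(b,(768,576),interpolation=cv2.INTER_CUBIC))
E
```

```text
pics
{'t': 0.0, 'q': array([ 1.11459566e+00,  1.31123140e-01,  1.48927908e+00,  5.35876829e-05,
        1.52302304e+00, -8.54001089e-02]), 'dq': array([-3.74838897e-04, -1.27926582e-03, -4.33571024e-05,  7.13263681e-04,
        5.95963409e-04,  4.41195776e-04]), 'joint_torque': array([-1.39107860e-04, -5.59846795e+01, -4.91747618e+01,  7.68121378e-02,
        3.56419827e-02, -1.85162667e-04]), 'tool_pos': array([0.21712285, 0.55871932, 0.21761029]), 'orientation': array([-5.79025016e-01, -3.08721929e+00,  2.75077391e-03]), 'force': array([-0.25338718,  0.02726762, -0.14351916]), 'wrist_torque': array([-0.02997621,  0.02006782, -0.00822809]), 'gripper_force': 0.0, 'opening': 0.09312919422500016}
top 44.901480300481545 250.06459535239944 194.01021850718146 [ 0.396 -0.026  1.463] [[-0.01, -1.0, -0.01], [-0.99, 0.01, -0.11], [0.11, 0.01, -0.99]]
side 56.24040905577116 257.103863220654 191.7615817837745 [ 0.347 -0.889  0.741] [[0.97, -0.25, -0.02], [-0.16, -0.56, -0.81], [0.19, 0.79, -0.59]]
wrist 65.70646984690485 257.0715042168659 192.7412475434738 [0.153 0.583 0.385] [[0.36, 0.93, -0.0], [0.9, -0.35, 0.25], [0.23, -0.09, -0.97]]
```

View pics/top0.png

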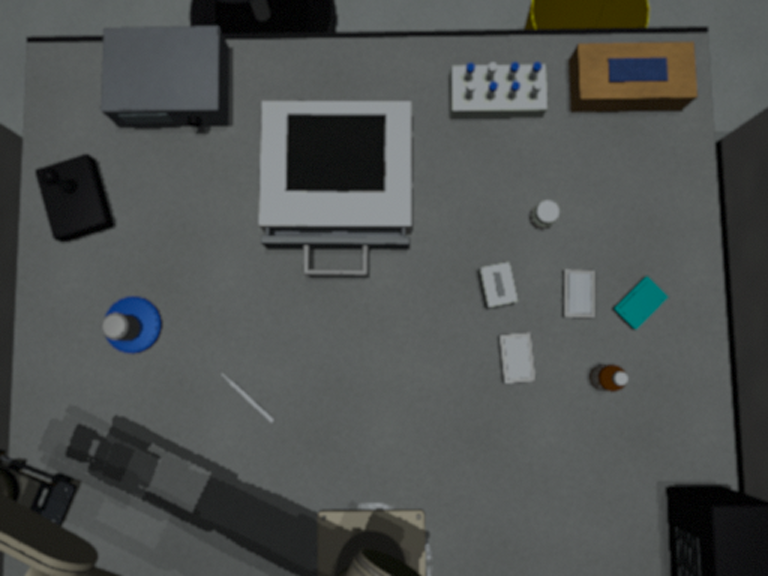

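View pics/side0.png

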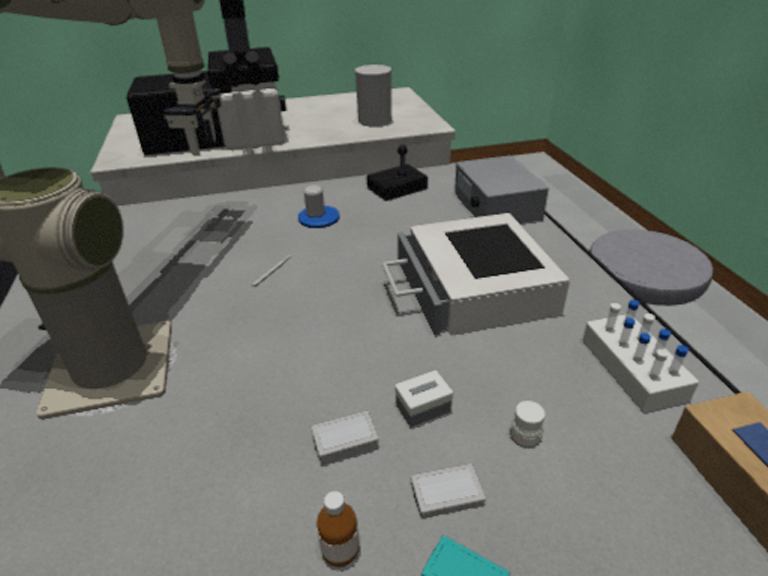

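Top view (1.5× scale): the handle bar runs (305,272)–(368,274) and the unit's front edge is at row ~228. The white tins are at (580,293) and (517,358), the tip box at (498,285) and the turquoise decoy at (640,303). In the side view the tins are at (345,437) and (448,490). Next I need enlarged crops.

```bash
python3 - <<'E'
from h import *
import pickle; cs=pickle.load(open("c0.pkl","rb"))
T=cs["top"]["frame"];S=cs["side"]["frame"]
def crop(I,x,y,w,h,s): return cv2.resize(I[y:y+h,x:x+w],(w*s,h*s),interpolation=cv2.INTER_CUBIC)
a=crop(T,315,170,100,95,4); b=crop(S,195,260,140,90,3); d=crop(S,195+0,265,140,90,3)
c=crop(T,165,130,120,60,3); e=crop(S,250,140,130,80,3)
M=np.zeros((600,800,3),np.uint8)
M[:380,:400]=a; M[:270,380+0:800]=np.where(0,0,b)[:, :420]; M[:380,:380]=a[:,:380]
M[380:560,:360]=c; M[300:540,400:790]=e
cv2.imwrite("pics/m1.png",M[:,:,::-1])
E
```

```text
(no output)
```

View pics/m1.png

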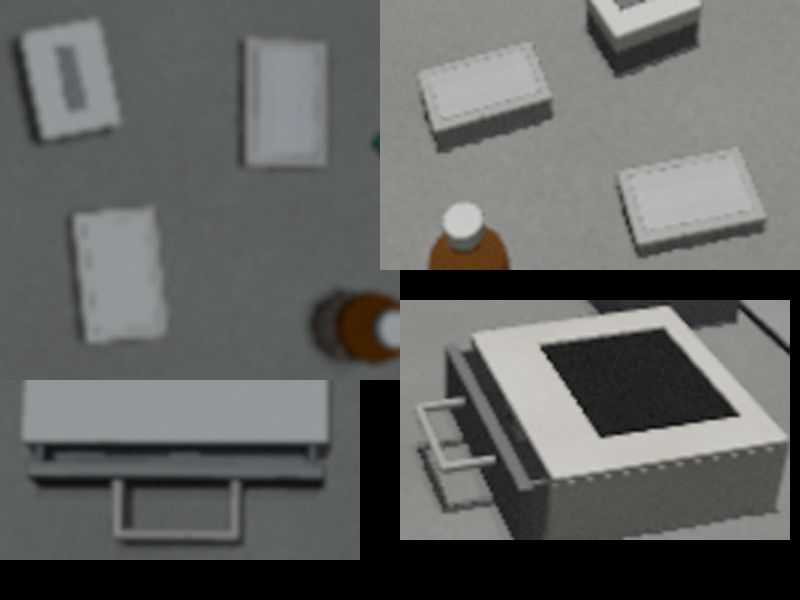

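The crops show both tin lids clearly in both views (tin L at crop (120,275), tin R at (285,100)), and the drawer is slightly ajar. Now I'll triangulate the lid corners and the handle.

```bash
python3 - <<'E'
from h import *
import pickle; cs=pickle.load(open("c0.pkl","rb"))
T,S=cs["top"],cs["side"]
ta=lambda p:(p[0]/4+315-.375,p[1]/4+170-.375)
sb=lambda p:((p[0]-380)/3+195-.33,p[1]/3+260-.33)
tc=lambda p:(p[0]/3+165-.33,(p[1]-380)/3+130-.33)
se=lambda p:((p[0]-400)/3+250-.33,(p[1]-300)/3+140-.33)
def go(name,A,B,fa,fb):
    P=[]
    for a,b in zip(A,B):
        p,r=tri([ray(T,*fa(a),"top"),ray(S,*fb(b),"side")]); P.append(p); print(name,np.round(p*1000,1),np.round(np.array(r)*1000,1))
    return np.array(P)
go("L",[(85,343),(73,212),(155,208),(166,337)],[(418,75),(535,43),(552,95),(435,130)],ta,sb)
go("R",[(243,164),(247,38),(327,38),(327,166)],[(617,172),(741,150),(765,212),(633,245)],ta,sb)
go("handle",[(117,537),(238,537)],[(421,409),(440,466)],tc,se)
go("unit",[(23,441),(329,443)],[(472,335),(553,477)],tc,se)
# automatic masks in the top view
for n,roi in(("L",(330,217,32,42)),("R",(372,174,30,42))):
    x,y,w,h=roi; g=cv2.cvtColor(T["frame"],cv2.COLOR_RGB2GRAY)[y:y+h,x:x+w]
    g=cv2.resize(g,None,fx=8,fy=8,interpolation=cv2.INTER_CUBIC); th,m=cv2.threshold(g,0,255,cv2.THRESH_OTSU)
    c=max(cv2.findContours(m,0,1)[0],key=cv2.contourArea); r=cv2.minAreaRect(c)
    u,v=r[0][0]/8+x-.44,r[0][1]/8+y-.44
    bx=cv2.boxPoints(r)/8+[x-.44,y-.44]
    for z in(.018,.028):
        q=np.array([plane(T,*p,"top",z) for p in bx]);e=[q[1]-q[0],q[2]-q[1]]
        l=max(e,key=np.linalg.norm); print(n,z,np.round(plane(T,u,v,"top",z),4),[round(np.linalg.norm(k)*1000,1) for k in e],"yaw",round(np.degrees(np.arctan(l[1]/l[0])),2))
E
```

```text
L [ 361.3 -277.    24.1] [1. 1.]
L [ 462.6 -270.7   25.7] [2.1 2.1]
L [ 463.7 -332.6   31.3] [1. 1.]
L [ 365.9 -338.3   27.7] [1.6 1.6]
R [ 497.5 -405.4   15.9] [0.6 0.6]
R [ 596.7 -412.4   16.5] [1. 1.]
R [ 593.  -472.2   23.7] [1. 1.]
R [ 492.8 -469.1   19.1] [1.7 1.7]
handle [591.4 125.   54.1] [3.7 3.7]
handle [584.8   2.1  61.5] [0.4 0.4]
unit [682.6 216.2  88.2] [1.3 1.3]
unit [675.  -90.4  94.8] [0.8 0.8]
L 0.018 [ 0.4125 -0.3071  0.018 ] [np.float64(63.9), np.float64(101.0)] yaw 3.93
L 0.028 [ 0.4124 -0.3051  0.028 ] [np.float64(63.5), np.float64(100.3)] yaw 3.93
R 0.018 [ 0.5456 -0.4399  0.018 ] [np.float64(60.9), np.float64(100.0)] yaw -2.52
R 0.028 [ 0.5446 -0.4371  0.028 ] [np.float64(60.5), np.float64(99.3)] yaw -2.52
```

```bash
cat >> h.py <<'E'
from scipy.spatial.transform import Rotation as Ro
def Rt(a): a=np.radians(a);s,c=np.sin(a),np.cos(a);return np.array([[-s,c,0],[c,s,0],[0,0,-1]])
def plan(*targets,R0=None,p0=None):
    """chain of (xyz, yaw of tool y in deg): prints shift/turn shares for each call"""
    s=robot.read_state(); p=s["tool_pos"] if p0 is None else p0; R=Ro.from_rotvec(s["orientation"]).as_matrix()
    print("t",round(s["t"],2),"pos",np.round(p,4),"yaw",round(np.degrees(np.arctan2(R[1,1],R[0,1])),2),"q",np.round(s["q"],2),"F",np.round(s["force"],1),"open",round(s["opening"],4),"grip",round(s["gripper_force"],1))
    for x,a in targets:
        G=Rt(a); d=R.T@(np.array(x)-p)/.2; w=Ro.from_matrix(R.T@G).as_rotvec()/(np.pi/2)
        print("  ->",np.round(x,4),"shift",np.round(d,4).tolist(),"turn",np.round(w,4).tolist()); R,p=G,np.array(x)
E
python3 - <<'E'
from h import *
plan(([.34,.39,.22],40),([.46,.23,.22],15),([.57,.063,.2],-1.5))
E
```

```text
t 0.15 pos [0.2172 0.5588 0.2178] yaw 68.76 q [ 1.11  0.13  1.49  0.    1.52 -0.09] F [-0.4 -0.   0.3] open 0.0929 grip 0.0
  -> [0.34 0.39 0.22] shift [-0.8783, -0.5644, -0.0102] turn [-0.0009, 0.0001, 0.3195]
  -> [0.46 0.23 0.22] shift [-0.9985, -0.0546, 0.0] turn [0.0, 0.0, 0.2778]
  -> [0.57  0.063 0.2  ] shift [-0.9489, 0.3151, 0.1] turn [0.0, 0.0, 0.1833]
```

Call:
jog_arm --rows '[[[-0.8783,-0.5644,-0.01],[0,0,0.32]],[[-0.8783,-0.5644,-0.01],[0,0,0.32]],[[-0.8783,-0.5644,-0.01],[0,0,0.32]],[[-0.8783,-0.5644,-0.01],[0,0,0.32]],[[-0.8783,-0.5644,-0.01],[0,0,0.32]]]' --hand 0.3

```text
t: 0.65
tool_pos: [0.3427, 0.3867, 0.2205]
orientation: [1.336, 2.842, -0.001]
force: [-0.2, 1.2, -0.3]
opening: 0.0576
gripper_force: 0.0
```

Call:
jog_arm --rows '[[[-1,-0.055,0],[0,0,0.278]],[[-1,-0.055,0],[0,0,0.278]],[[-1,-0.055,0],[0,0,0.278]],[[-1,-0.055,0],[0,0,0.278]],[[-1,-0.055,0],[0,0,0.278]]]'

```text
t: 1.15
tool_pos: [0.4629, 0.2259, 0.2204]
orientation: [1.919, 2.485, -0.001]
force: [-1.0, 0.7, -0.0]
opening: 0.0325
gripper_force: 0.0
```

Call:
jog_arm --rows '[[[-0.95,0.315,0.1],[0,0,0.183]],[[-0.95,0.315,0.1],[0,0,0.183]],[[-0.95,0.315,0.1],[0,0,0.183]],[[-0.95,0.315,0.1],[0,0,0.183]],[[-0.95,0.315,0.1],[0,0,0.183]]]'

```text
t: 1.65
tool_pos: [0.5715, 0.0589, 0.1991]
orientation: [2.255, 2.188, -0.003]
force: [-1.3, 0.0, -0.1]
opening: 0.0328
gripper_force: 0.0
```

```bash
python3 - <<'E'
from h import *
plan()
c=cam("wrist"); 
for y in(.125,.063,.002): print(proj(c,np.array([.588,y,.055]),"wrist"))
cv2.imwrite("pics/w1.png",cv2.resize(c["frame"][:,:,::-1],(768,576)))
import pickle; pickle.dump(c,open("w1.pkl","wb"))
E
```

```text
t 1.65 pos [0.5715 0.0589 0.1991] yaw -1.73 q [ 0.01  0.07  1.59 -0.    1.48  0.04] F [-1.3  0.  -0.1] open 0.0328 grip 0.0
(np.float64(272.3580526863426), np.float64(119.02240931141795))
(np.float64(273.63838799229165), np.float64(177.40088094215247))
(np.float64(274.42806774535256), np.float64(230.6822252097782))
```

View pics/w1.png

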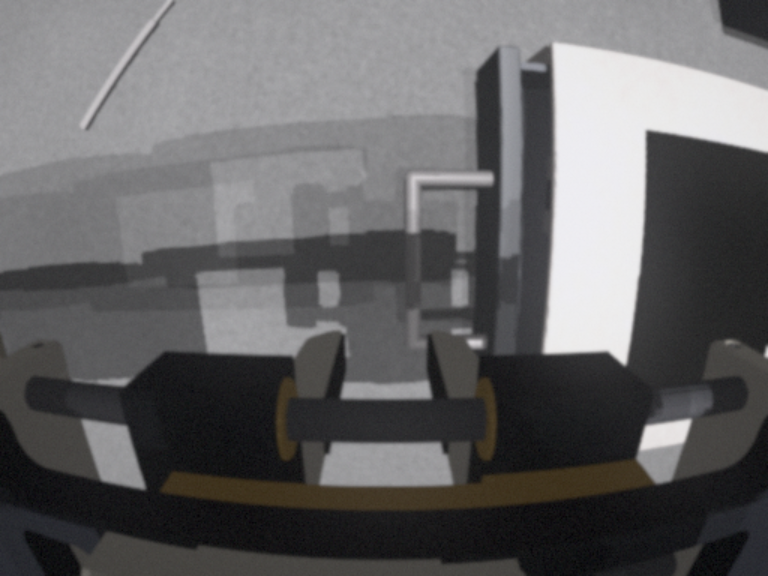

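The wrist view shows the handle bar at column ≈413, running from row 178 to row 342. That agrees with my estimate to within 2 mm, so I'll descend onto it.

```bash
python3 - <<'E'
from h import *
import pickle; c=pickle.load(open("w1.pkl","rb"))
for v in(125,175,225): print(plane(c,275.3,v,"wrist",.055))
plan(([.589,.063,.10],-1.5),([.589,.063,.036],-1.5))
E
```

```text
[0.59090361 0.11867589 0.055     ]
[0.58982218 0.06556512 0.055     ]
[0.58905083 0.00881423 0.055     ]
t 1.7 pos [0.5705 0.0611 0.1994] yaw -1.69 q [0.02 0.07 1.59 0.   1.49 0.05] F [-0.1  0.3  0.3] open 0.0327 grip 0.0
  -> [0.589 0.063 0.1  ] shift [0.0121, 0.0929, 0.4969] turn [-0.0012, 0.0, -0.0021]
  -> [0.589 0.063 0.036] shift [0.0, 0.0, 0.32] turn [0.0, 0.0, 0.0]
```

Call:
jog_arm --rows '[[[0.01,0.097,0.35],[0,0,0]],[[0.01,0.097,0.6],[0,0,0]],[[0.01,0.097,0.82],[0,0,0]],[[0.01,0.097,0.82],[0,0,0]],[[0.01,0.097,0.82],[0,0,0]]]'

```text
t: 2.2
tool_pos: [0.5864, 0.0657, 0.0338]
orientation: [-2.246, -2.19, 0.007]
force: [-0.1, 0.4, 0.4]
opening: 0.0326
gripper_force: 0.0
```

Call:
jog_arm --rows '[[[0,0,0],[0,0,0]],[[0,0,0],[0,0,0]],[[0,0,0],[0,0,0]],[[0,0,0],[0,0,0]],[[0,0,0],[0,0,0]]]' --hand 1 --squeeze 25

```text
t: 2.7
tool_pos: [0.5914, 0.0643, 0.0395]
orientation: [2.249, 2.19, 0.005]
force: [-1.7, 0.7, 8.8]
opening: 0.0099
gripper_force: 25.0
```

Call:
jog_arm --rows '[[[0,-0.04,0],[0,0,0]],[[0,-0.11,0],[0,0,0]],[[0,-0.18,0],[0,0,0]],[[0,-0.25,0],[0,0,0]],[[0,-0.32,0],[0,0,0]]]'

```text
t: 3.2
tool_pos: [0.5277, 0.0654, 0.0394]
orientation: [2.248, 2.188, 0.007]
force: [3.1, -1.4, 10.1]
opening: 0.01
gripper_force: 25.0
```

Call:
jog_arm --rows '[[[0,-0.07,0],[0,0,0]],[[0,-0.14,0],[0,0,0]],[[0,-0.2,0],[0,0,0]],[[0,-0.26,0],[0,0,0]],[[0,-0.3,0],[0,0,0]]]'

```text
t: 3.7
tool_pos: [0.4677, 0.0666, 0.0394]
orientation: [2.247, 2.188, 0.005]
force: [2.7, -6.0, 9.6]
opening: 0.0099
gripper_force: 25.0
```

```bash
python3 -c "
from h import *
plan()"
```

```text
t 3.7 pos [0.4677 0.0666 0.0394] yaw -1.55 q [ 0.03 -0.05  2.02 -0.    1.17  0.06] F [ 2.7 -6.   9.6] open 0.0099 grip 25.0
```

Call:
jog_arm --rows '[[[-0.005,-0.03,0],[0,0,0]],[[-0.005,-0.06,0],[0,0,0]],[[-0.005,-0.08,0],[0,0,0]],[[-0.005,-0.1,0],[0,0,0]],[[-0.005,-0.1,0],[0,0,0]]]'

```text
t: 4.2
tool_pos: [0.4476, 0.0669, 0.0394]
orientation: [2.248, 2.189, 0.006]
force: [-1.7, 0.0, 12.9]
opening: 0.0104
gripper_force: 25.0
```

Call:
jog_arm --rows '[[[-0.003,-0.015,0],[0,0,0]],[[-0.003,-0.03,0],[0,0,0]],[[-0.003,-0.045,0],[0,0,0]],[[-0.003,-0.05,0],[0,0,0]],[[-0.003,-0.05,0],[0,0,0]]]'

```text
t: 4.7
tool_pos: [0.438, 0.067, 0.0394]
orientation: [2.248, 2.189, 0.008]
force: [1.0, 1.6, 11.2]
opening: 0.01
gripper_force: 25.0
```

Call:
jog_arm --rows '[[[0,-0.015,0],[0,0,0]],[[0,-0.03,0],[0,0,0]],[[0,-0.045,0],[0,0,0]],[[0,-0.05,0],[0,0,0]],[[0,-0.05,0],[0,0,0]]]'

```text
t: 5.2
tool_pos: [0.4345, 0.0671, 0.0397]
orientation: [2.242, 2.181, 0.024]
force: [39.3, 2.6, -27.6]
opening: 0.0102
gripper_force: 25.0
```

Stop felt at 39 N. I'll relax the pull, release and rise.

Call:
jog_arm --rows '[[[0,0.016,0],[0,0,0]],[[0,0.03,0],[0,0,0]],[[0,0.03,0],[0,0,0]]]'

```text
t: 5.5
tool_pos: [0.4346, 0.067, 0.0394]
orientation: [2.249, 2.188, 0.008]
force: [3.8, 2.1, 10.8]
opening: 0.0103
gripper_force: 25.0
```

Call:
jog_arm --rows '[[[0,0,0],[0,0,0]],[[0,0,0],[0,0,0]],[[0,0,0],[0,0,0]],[[0,0,0],[0,0,0]]]' --hand 0.35

```text
t: 5.9
tool_pos: [0.4309, 0.0667, 0.0363]
orientation: [-2.251, -2.191, 0.001]
force: [0.5, 0.3, -0.4]
opening: 0.0295
gripper_force: 0.0
```

```bash
python3 -c "
from h import *
plan(([.436,.067,.12],-1.5),([.436,.067,.25],-1.5),([.43,-.07,.25],-40),([.40,-.2,.22],-80),([.413,-.305,.2],-86.3))"
```

```text
t 5.9 pos [0.4309 0.0667 0.0363] yaw -1.54 q [ 0.04 -0.15  2.11 -0.    1.18  0.06] F [ 0.5  0.3 -0.4] open 0.0295 grip 0.0
  -> [0.436 0.067 0.12 ] shift [0.0021, 0.0249, -0.4185] turn [-0.0005, 0.0001, -0.0005]
  -> [0.436 0.067 0.25 ] shift [0.0, 0.0, -0.65] turn [0.0, 0.0, 0.0]
  -> [ 0.43 -0.07  0.25] shift [-0.6856, -0.0121, 0.0] turn [0.0, 0.0, 0.4278]
  -> [ 0.4  -0.2   0.22] shift [-0.5943, 0.3029, 0.15] turn [0.0, 0.0, 0.4444]
  -> [ 0.413 -0.305  0.2  ] shift [-0.0272, 0.5283, 0.1] turn [0.0, 0.0, 0.07]
```

Call:
jog_arm --rows '[[[0,0,-0.2],[0,0,0]],[[0,0,-0.45],[0,0,0]],[[0.1,0.1,-0.7],[0,0,0]],[[0.2,0.2,-0.95],[0,0,0]],[[0.2,0.2,-1.0],[0,0,0]]]'

```text
t: 6.4
tool_pos: [0.4748, 0.107, 0.241]
orientation: [2.248, 2.19, 0.007]
force: [-0.1, -0.5, -0.6]
opening: 0.0301
gripper_force: 0.0
```

```bash
python3 - <<'E'
from h import *
plan()
cs={n:cam(n) for n in("top","side","wrist")}
import pickle; pickle.dump(cs,open("c2.pkl","wb"))
W=cs["wrist"]["frame"];T=cs["top"]["frame"]
M=np.zeros((600,800,3),np.uint8)
M[:288*1,:]=0
w=cv2.resize(W[30:330,150:512],None,fx=1.2,fy=1.2,interpolation=cv2.INTER_CUBIC); M[:w.shape[0],:w.shape[1]]=w
t=cv2.resize(T[140:215,165:285],None,fx=3,fy=3,interpolation=cv2.INTER_CUBIC); M[:225,440:800]=t
s=cv2.resize(cs["side"]["frame"][120:240,230:350],None,fx=2.9,fy=2.9,interpolation=cv2.INTER_CUBIC); M[240:240+s.shape[0],440:440+s.shape[1]]=s
cv2.imwrite("pics/m2.png",M[:,:,::-1])
E
```

```text
t 6.4 pos [0.4748 0.107  0.241 ] yaw -1.5 q [ 0.12 -0.19  1.77  0.    1.57  0.14] F [-0.1 -0.5 -0.6] open 0.0301 grip 0.0
```

View pics/m2.png

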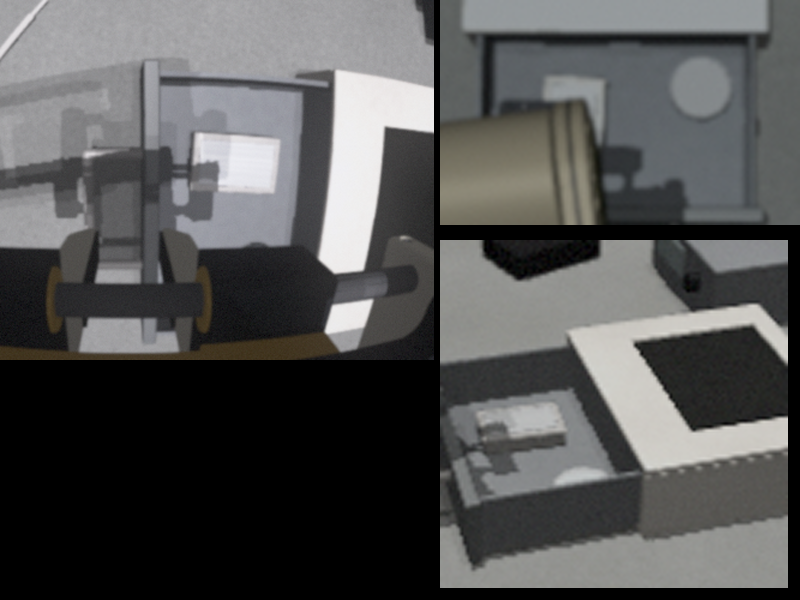

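```bash
python3 - <<'E'
from h import *
import pickle; cs=pickle.load(open("c2.pkl","rb")); W,T,S=cs["wrist"],cs["top"],cs["side"]
f=lambda p:(p[0]/1.2+150-.08,p[1]/1.2+30-.08)
P=np.array([plane(W,*f(p),"wrist",.038) for p in[(198,132),(279,138),(277,193),(193,187)]])
print("base",np.round(P,4).tolist(),P.mean(0), [round(np.linalg.norm(P[i]-P[i-1]),4) for i in range(4)])
d=P[1]+P[2]-P[0]-P[3]; print("yaw",np.degrees(np.arctan2(d[1],d[0])))
for nm,p,z in(("panel top inner edge",(160,100),.082),("panel top inner",(160,230),.082),("wall top inner",(170,84),.078),("wall top inner",(300,90),.078),("panel top outer",(142,100),.082)): print(nm,plane(W,*f(p),"wrist",z))
# base height by triangulation with side
sc=lambda p:((p[0]-440)/2.9+230-.33,(p[1]-240)/2.9+120-.33)
for a,b in(((279,138),(560,402)),((277,193),(566,432)),((193,187),(478,440))): print(tri([ray(W,*f(a),"wrist"),ray(S,*sc(b),"side")]))
E
```

```text
base [[0.5491, 0.1463, 0.038], [0.6423, 0.1406, 0.038], [0.6435, 0.0779, 0.038], [0.5442, 0.0872, 0.038]] [0.59480226 0.11299959 0.038     ] [np.float64(0.0594), np.float64(0.0934), np.float64(0.0627), np.float64(0.0997)]
yaw -4.444324107055019
panel top inner edge [0.50535036 0.17931419 0.082     ]
panel top inner [0.50429263 0.05533754 0.082     ]
wall top inner [0.51526341 0.19421812 0.078     ]
wall top inner [0.64714835 0.193001   0.078     ]
panel top outer [0.48901055 0.17954767 0.082     ]
(array([0.64820201, 0.14017025, 0.03448483]), [np.float64(0.0038986960417109044), np.float64(0.0038986960417109295)])
(array([0.64241148, 0.07758334, 0.0360552 ]), [np.float64(0.0018256652195448508), np.float64(0.0018256652195445047)])
(array([0.54031136, 0.08753506, 0.03806367]), [np.float64(0.003826287505178437), np.float64(0.003826287505178616)])
```

Wrist view: the base tin's corners in the crop are (198,132), (279,138), (277,193) and (193,187). That puts its centre at (0.595, 0.113), yaw ≈ −4.5°, with 40–50 mm gaps to the panel and the left wall. Next is the thick tin.

```bash
python3 -c "
from h import *
plan(([.43,-.06,.24],-41),([.40,-.2,.22],-81),([.413,-.305,.1],-86.3),([.413,-.305,.006],-86.3))"
```

```text
t 6.55 pos [0.4736 0.1061 0.2381] yaw -1.49 q [ 0.11 -0.19  1.77 -0.    1.56  0.14] F [-0.5 -0.1 -1.1] open 0.0304 grip 0.0
  -> [ 0.43 -0.06  0.24] shift [-0.8357, -0.1963, -0.0103] turn [0.0016, -0.0008, 0.439]
  -> [ 0.4  -0.2   0.22] shift [-0.6267, 0.346, 0.1] turn [0.0, 0.0, 0.4444]
  -> [ 0.413 -0.305  0.1  ] shift [-0.0179, 0.5287, 0.6] turn [0.0, 0.0, 0.0589]
  -> [ 0.413 -0.305  0.006] shift [0.0, 0.0, 0.47] turn [0.0, 0.0, 0.0]
```

Call:
jog_arm --rows '[[[-0.836,-0.196,-0.01],[0,0,0.439]],[[-0.836,-0.196,-0.01],[0,0,0.439]],[[-0.836,-0.196,-0.01],[0,0,0.439]],[[-0.836,-0.196,-0.01],[0,0,0.439]],[[-0.836,-0.196,-0.01],[0,0,0.439]]]' --hand -1

```text
t: 7.05
tool_pos: [0.4267, -0.0631, 0.2363]
orientation: [-2.865, -1.287, 0.005]
force: [0.5, 0.8, 0.2]
opening: 0.0653
gripper_force: 0.0
```

Call:
jog_arm --rows '[[[-0.627,0.346,0.1],[0,0,0.444]],[[-0.627,0.346,0.1],[0,0,0.444]],[[-0.627,0.346,0.1],[0,0,0.444]],[[-0.627,0.346,0.1],[0,0,0.444]],[[-0.627,0.346,0.1],[0,0,0.444]]]'

```text
t: 7.55
tool_pos: [0.3964, -0.2012, 0.2157]
orientation: [-3.13, -0.231, 0.006]
force: [0.4, -0.1, 0.2]
opening: 0.0927
gripper_force: 0.0
```

Call:
jog_arm --rows '[[[-0.018,0.529,0.3],[0,0,0.059]],[[-0.018,0.529,0.6],[0,0,0.059]],[[-0.018,0.529,0.6],[0,0,0.059]],[[-0.018,0.529,0.6],[0,0,0.059]],[[-0.018,0.529,0.6],[0,0,0.059]]]'

```text
t: 8.05
tool_pos: [0.4088, -0.3039, 0.0947]
orientation: [-3.134, -0.098, 0.009]
force: [-0.2, 0.4, 0.3]
opening: 0.0928
gripper_force: 0.0
```

```bash
python3 - <<'E'
from h import *
plan(([.413,-.305,.006],-86.3))
c=cam("wrist"); save(c,"w3.png"); import pickle; pickle.dump(c,open("w3.pkl","wb"))
E
```

```text
t 8.05 pos [ 0.4088 -0.3039  0.0947] yaw -86.42 q [-0.74 -0.01  1.87  0.    1.29  0.77] F [-0.2  0.4  0.3] open 0.0928 grip 0.0
  -> [ 0.413 -0.305  0.006] shift [0.0229, 0.0091, 0.4433] turn [-0.0037, 0.0035, -0.0013]
```

View pics/w3.png

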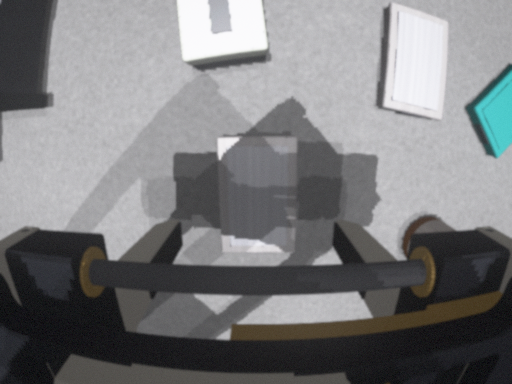

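The wrist view shows the thick tin under the gripper, corners ≈(218,137), (297,136), (296,252) and (222,250). The thin tin is at upper right with lid corners (393,5), (448,20), (441,118) and (387,104).

```bash
python3 - <<'E'
from h import *
import pickle; c=pickle.load(open("w3.pkl","rb"))
for n,z,q in(("thick",.028,[(218,137),(297,136),(296,252),(222,250)]),("thin",.018,[(393,5),(448,20),(441,118),(387,104)])):
    P=np.array([plane(c,*p,"wrist",z) for p in q]); d=P[0]+P[1]-P[2]-P[3]
    print(n,np.round(P[:,:2],4).tolist(),P.mean(0),np.degrees(np.arctan2(d[1],d[0])))
E
```

```text
thick [[0.459, -0.2703], [0.4638, -0.3323], [0.3646, -0.3411], [0.3624, -0.2766]] [ 0.41243052 -0.30508116  0.028     ] 4.418881463498225
thin [[0.5922, -0.4132], [0.5938, -0.4741], [0.4953, -0.4691], [0.4989, -0.4104]] [ 0.54505772 -0.44171552  0.018     ] -2.350289007147389
```

Call:
jog_arm --rows '[[[0.018,0.008,0.2],[0,0.003,-0.005]],[[0.018,0.008,0.38],[0,0.003,-0.005]],[[0.018,0.008,0.44],[0,0.003,-0.005]],[[0.018,0.008,0.44],[0,0.003,-0.005]],[[0.018,0.008,0.44],[0,0.003,-0.005]]]'

```text
t: 8.6
tool_pos: [0.4167, -0.3074, 0.013]
orientation: [3.138, 0.114, 0.01]
force: [-0.6, 0.3, 0.4]
opening: 0.0928
gripper_force: 0.0
```

Call:
jog_arm --rows '[[[0,0,0],[0,0,0]],[[0,0,0],[0,0,0]],[[0,0,0],[0,0,0]],[[0,0,0],[0,0,0]],[[0,0,0],[0,0,0]]]' --hand 1 --squeeze 20

```text
t: 9.1
tool_pos: [0.4157, -0.3067, 0.0111]
orientation: [-3.139, -0.113, -0.008]
force: [-0.4, 3.1, 5.8]
opening: 0.0637
gripper_force: 20.0
```

Call:
jog_arm --rows '[[[0,0,-0.1],[0,0,0]],[[0,0,-0.3],[0,0,0]],[[0,0,-0.5],[0,0,0]],[[0,0,-0.7],[0,0,0]],[[0,0,-0.7],[0,0,0]]]'

```text
t: 9.6
tool_pos: [0.4176, -0.3096, 0.1571]
orientation: [3.132, 0.113, 0.019]
force: [1.5, -1.1, -2.3]
opening: 0.064
gripper_force: 20.0
```

```bash
python3 -c "
from h import *
plan(([.46,-.17,.17],-88.5),([.53,-.03,.17],-91.5),([.598,.113,.17],-94.5))"
```

```text
t 9.6 pos [ 0.4176 -0.3096  0.1571] yaw -85.87 q [-0.74 -0.06  1.8   0.    1.39  0.76] F [ 1.5 -1.1 -2.3] open 0.064 grip 20.0
  -> [ 0.46 -0.17  0.17] shift [0.2627, -0.6805, -0.0665] turn [0.0047, -0.0075, 0.0292]
  -> [ 0.53 -0.03  0.17] shift [0.3682, -0.6906, 0.0] turn [0.0, 0.0, 0.0333]
  -> [0.598 0.113 0.17 ] shift [0.3212, -0.7237, 0.0] turn [0.0, 0.0, 0.0333]
```

Call:
jog_arm --rows '[[[0.07,-0.17,-0.03],[0,0,0.029]],[[0.13,-0.34,-0.06],[0,0,0.029]],[[0.2,-0.51,-0.06],[0,0,0.029]],[[0.263,-0.68,-0.06],[0,0,0.029]]]'

```text
t: 10.0
tool_pos: [0.457, -0.1661, 0.1614]
orientation: [-3.14, -0.041, -0.005]
force: [0.7, -0.2, -2.6]
opening: 0.0638
gripper_force: 20.0
```

Call:
jog_arm --rows '[[[0.09,-0.17,0],[0,0,0.033]],[[0.18,-0.35,0],[0,0,0.033]],[[0.27,-0.52,0],[0,0,0.033]],[[0.368,-0.69,0],[0,0,0.033]]]'

```text
t: 10.4
tool_pos: [0.5268, -0.026, 0.1614]
orientation: [-3.141, 0.04, -0.004]
force: [0.5, -0.4, -1.2]
opening: 0.0642
gripper_force: 20.0
```

Call:
jog_arm --rows '[[[0.1,-0.22,0],[0,0,0.033]],[[0.2,-0.44,0],[0,0,0.033]],[[0.29,-0.64,0],[0,0,0.033]],[[0.32,-0.724,0],[0,0,0.033]],[[0.32,-0.724,0],[0,0,0.033]]]'

```text
t: 10.9
tool_pos: [0.5944, 0.1177, 0.1616]
orientation: [-3.139, 0.116, -0.003]
force: [-0.5, -1.1, -2.3]
opening: 0.0638
gripper_force: 20.0
```

```bash
python3 - <<'E'
from h import *
s1=robot.read_state()["tool_pos"]
cs={n:cam(n) for n in("wrist","top","side")}
plan(([.598,.113,.075],-94.5),([.598,.113,.049],-94.5))
s2=robot.read_state()["tool_pos"]; print(s1,s2)
import pickle; pickle.dump(cs,open("c4.pkl","wb"))
W,T=cs["wrist"]["frame"],cs["top"]["frame"]
M=np.zeros((600,800,3),np.uint8)
M[:384,:512]=W; t=cv2.resize(T[140:215,165:265],None,fx=2.8,fy=2.8,interpolation=cv2.INTER_CUBIC); M[385:385+t.shape[0],:t.shape[1]]=t
s=cv2.resize(cs["side"]["frame"][110:240,230:360],None,fx=2.2,fy=2.2,interpolation=cv2.INTER_CUBIC); M[:s.shape[0],514:514+s.shape[1]]=s
cv2.imwrite("pics/m4.png",M[:,:,::-1])
E
```

```text
t 11.05 pos [0.5941 0.1144 0.1625] yaw -94.44 q [ 0.11  0.17  1.54 -0.    1.42  1.75] F [-0.4 -0.5 -2.5] open 0.0637 grip 20.0
  -> [0.598 0.113 0.075] shift [0.0188, 0.0052, 0.4374] turn [0.0003, -0.0018, 0.0006]
  -> [0.598 0.113 0.049] shift [0.0, 0.0, 0.13] turn [0.0, 0.0, 0.0]
[0.59438709 0.11771819 0.1615522 ] [0.59408415 0.11437703 0.16246307]
```

View pics/m4.png

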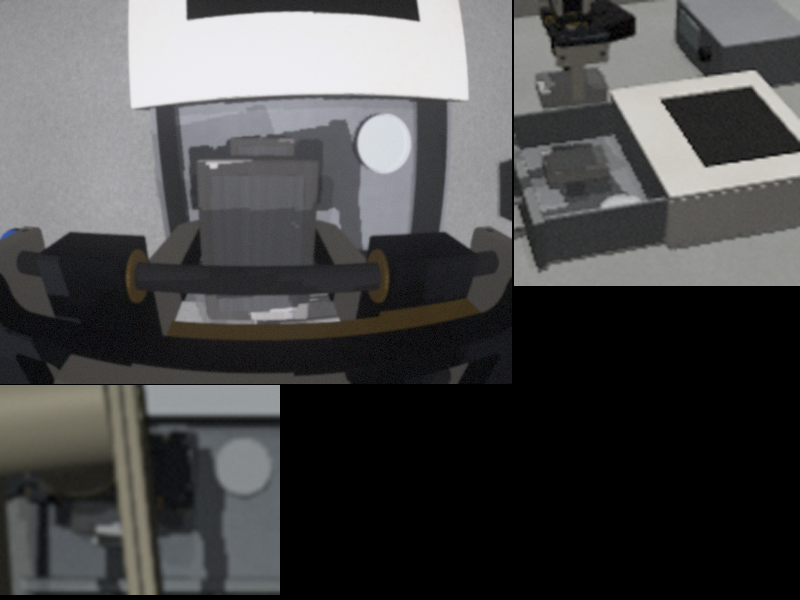

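The wrist view shows the held tin's rear lid edge (198,161)–(320,159), with the base tin's rear edge beyond it at (230,138)–(295,138). I'll compare the two before lowering.

```bash
python3 - <<'E'
from h import *
import pickle; c=pickle.load(open("c4.pkl","rb"))["wrist"]
R=Ro.from_rotvec(robot.read_state()["orientation"]).as_matrix(); p=robot.read_state()["tool_pos"]
for q,z in(((230,138),.038),((295,138),.038),((198,161),.1795),((320,159),.1795)):
    X=plane(c,*q,"wrist",z); print(q,np.round(X,4),"tool",np.round(R.T@(X-p),4))
E
```

```text
(230, 138) [0.6445 0.1397 0.038 ] tool [ 0.0479 -0.0292  0.1246]
(295, 138) [0.6399 0.0762 0.038 ] tool [0.0483 0.0344 0.1246]
(198, 161) [0.6422 0.1437 0.1795] tool [ 0.0457 -0.033  -0.0169]
(320, 159) [0.6386 0.0812 0.1795] tool [ 0.047   0.0296 -0.0169]
```

Call:
jog_arm --rows '[[[0.008,0.018,0.1],[0,0,0]],[[0.008,0.018,0.25],[0,0,0]],[[0.008,0.018,0.4],[0,0,0]],[[0.008,0.018,0.5],[0,0,0]],[[0.008,0.018,0.5],[0,0,0]]]'

```text
t: 11.55
tool_pos: [0.5932, 0.1097, 0.0595]
orientation: [3.138, -0.124, -0.004]
force: [-0.8, -0.7, -2.5]
opening: 0.0637
gripper_force: 20.0
```

Call:
jog_arm --rows '[[[0,0,0.01],[0,0,0]],[[0,0,0.02],[0,0,0]],[[0,0,0.03],[0,0,0]],[[0,0,0.03],[0,0,0]]]'

```text
t: 11.95
tool_pos: [0.5973, 0.1119, 0.0585]
orientation: [-3.139, 0.121, -0.01]
force: [-0.4, -0.0, -2.1]
opening: 0.0637
gripper_force: 20.0
```

Call:
jog_arm --rows '[[[0,0,0.01],[0,0,0]],[[0,0,0.02],[0,0,0]],[[0,0,0.02],[0,0,0]]]'

```text
t: 12.25
tool_pos: [0.5965, 0.112, 0.0532]
orientation: [-3.139, 0.121, -0.006]
force: [-0.6, 0.0, -2.8]
opening: 0.0642
gripper_force: 20.0
```

Call:
jog_arm --rows '[[[0,0,0.01],[0,0,0]],[[0,0,0.01],[0,0,0]],[[0,0,0.01],[0,0,0]]]'

```text
t: 12.55
tool_pos: [0.5967, 0.1119, 0.0515]
orientation: [-3.139, 0.121, -0.007]
force: [0.5, 0.2, -2.7]
opening: 0.0638
gripper_force: 20.0
```

Call:
jog_arm --rows '[[[0,0,0.008],[0,0,0]],[[0,0,0.008],[0,0,0]],[[0,0,0.008],[0,0,0]]]'

```text
t: 12.85
tool_pos: [0.5967, 0.1119, 0.05]
orientation: [-3.139, 0.121, -0.007]
force: [0.4, -0.2, -1.8]
opening: 0.0636
gripper_force: 20.0
```

Call:
jog_arm --rows '[[[0,0,0.008],[0,0,0]],[[0,0,0.008],[0,0,0]],[[0,0,0.008],[0,0,0]]]'

```text
t: 13.15
tool_pos: [0.5974, 0.1119, 0.0491]
orientation: [-3.139, 0.121, -0.01]
force: [0.3, 0.0, 2.2]
opening: 0.064
gripper_force: 20.0
```

Contact at TCP z 0.049, which agrees with the base lid at 0.038. I'll release, then lower and squeeze both tins together to align them.

Call:
jog_arm --rows '[[[0,0,0],[0,0,0]],[[0,0,0],[0,0,0]],[[0,0,0],[0,0,0]],[[0,0,0],[0,0,0]]]' --hand -0.75

```text
t: 13.55
tool_pos: [0.5966, 0.1119, 0.0483]
orientation: [-3.139, 0.121, -0.007]
force: [-0.3, -0.1, 0.7]
opening: 0.081
gripper_force: 0.0
```

Call:
jog_arm --rows '[[[0,0,0.05],[0,0,0]],[[0,0,0.11],[0,0,0]],[[0,0,0.11],[0,0,0]],[[0,0,0.11],[0,0,0]]]'

```text
t: 13.95
tool_pos: [0.5959, 0.1118, 0.0252]
orientation: [-3.139, 0.121, -0.004]
force: [0.6, 0.0, 0.4]
opening: 0.0808
gripper_force: 0.0
```

Call:
jog_arm --rows '[[[0,0,0],[0,0,0]],[[0,0,0],[0,0,0]],[[0,0,0],[0,0,0]],[[0,0,0],[0,0,0]]]' --hand 1 --squeeze 8

```text
t: 14.35
tool_pos: [0.5973, 0.1121, 0.0269]
orientation: [-3.138, 0.121, -0.009]
force: [0.7, 1.0, 1.3]
opening: 0.0639
gripper_force: 8.0
```

Call:
jog_arm --rows '[[[0,0,0],[0,0,0]],[[0,0,0],[0,0,0]],[[0,0,0],[0,0,0]]]' --hand -0.75

```text
t: 14.65
tool_pos: [0.5968, 0.1119, 0.0264]
orientation: [-3.139, 0.121, -0.007]
force: [0.9, 0.1, 0.3]
opening: 0.0802
gripper_force: 0.0
```

Call:
jog_arm --rows '[[[0,0,-0.15],[0,0,0]],[[0,0,-0.35],[0,0,0]],[[0,0,-0.6],[0,0,0]],[[0,0,-0.8],[0,0,0]],[[0,0,-0.8],[0,0,0]]]'

```text
t: 15.15
tool_pos: [0.6002, 0.1123, 0.1948]
orientation: [-3.137, 0.121, -0.027]
force: [1.1, 0.1, 0.8]
opening: 0.0814
gripper_force: 0.0
```

```bash
python3 -c "
from h import *
plan(([.575,-.1,.19],-93.5),([.555,-.3,.17],-92.5),([.545,-.441,.08],-92.4))"
```

```text
t 15.15 pos [0.6002 0.1123 0.1948] yaw -94.41 q [ 0.1   0.15  1.51 -0.    1.46  1.75] F [1.1 0.1 0.8] open 0.0814 grip 0.0
  -> [ 0.575 -0.1    0.19 ] shift [-0.0445, 1.068, 0.0204] turn [-0.0017, -0.0108, -0.0101]
  -> [ 0.555 -0.3    0.17 ] shift [-0.0388, 1.0042, 0.1] turn [0.0, 0.0, -0.0111]
  -> [ 0.545 -0.441  0.08 ] shift [-0.0192, 0.7065, 0.45] turn [0.0, 0.0, -0.0011]
```

Call:
jog_arm --rows '[[[-0.04,1,0.02],[0,0,-0.01]],[[-0.04,1,0.02],[0,0,-0.01]],[[-0.04,1,0.02],[0,0,-0.01]],[[-0.04,1,0.02],[0,0,-0.01]],[[-0.04,1,0.02],[0,0,-0.01]]]' --hand -1

```text
t: 15.65
tool_pos: [0.5714, -0.0927, 0.1813]
orientation: [3.138, -0.106, 0.005]
force: [-0.0, 0.6, 0.3]
opening: 0.0929
gripper_force: 0.0
```

Call:
jog_arm --rows '[[[-0.04,1,0.1],[0,0,-0.011]],[[-0.04,1,0.1],[0,0,-0.011]],[[-0.04,1,0.1],[0,0,-0.011]],[[-0.04,1,0.1],[0,0,-0.011]],[[-0.04,1,0.1],[0,0,-0.011]]]'

```text
t: 16.15
tool_pos: [0.5506, -0.291, 0.1602]
orientation: [3.14, -0.077, 0.004]
force: [0.2, -0.2, -0.0]
opening: 0.093
gripper_force: 0.0
```

Call:
jog_arm --rows '[[[-0.02,0.25,0.1],[0,0,0]],[[-0.02,0.5,0.25],[0,0,0]],[[-0.02,0.77,0.4],[0,0,0]],[[-0.02,0.77,0.4],[0,0,0]],[[-0.02,0.77,0.4],[0,0,0]]]'

```text
t: 16.65
tool_pos: [0.5401, -0.4403, 0.0778]
orientation: [-3.137, 0.074, -0.001]
force: [-0.7, -0.1, 0.3]
opening: 0.0931
gripper_force: 0.0
```

Call:
jog_arm --rows '[[[0,0,0],[0,0,0]],[[0,0,0],[0,0,0]]]'

```text
t: 16.85
tool_pos: [0.5433, -0.4384, 0.0828]
orientation: [-3.141, 0.067, -0.009]
force: [-0.5, -0.3, 0.4]
opening: 0.0928
gripper_force: 0.0
```

```bash
python3 - <<'E'
from h import *
c=cam("wrist"); plan(([.545,-.441,.006],-92.4))
cv2.imwrite("pics/w5.png",c["frame"][:,:,::-1]); import pickle; pickle.dump(c,open("w5.pkl","wb"))
E
```

```text
t 16.9 pos [ 0.5434 -0.4384  0.0832] yaw -92.43 q [-0.75  0.48  1.32  0.    1.34  0.86] F [-1.1  0.2  0.5] open 0.0931 grip 0.0
  -> [ 0.545 -0.441  0.006] shift [0.0062, 0.0124, 0.386] turn [0.0, -0.0038, -0.0004]
```

View pics/w5.png

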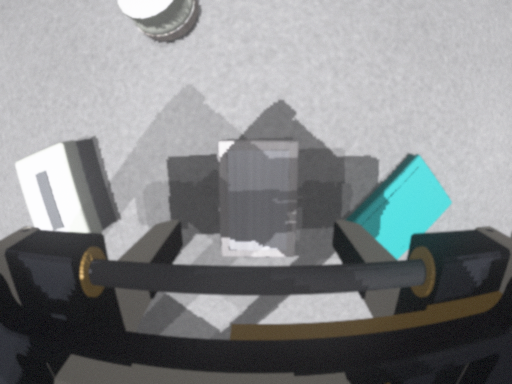

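The wrist view shows the thin tin centred below, corners (219,142), (297,142), (297,256) and (222,254). The turquoise decoy is on the right, with its nearest corner at about (350,222), so I'll check finger clearance.

```bash
python3 - <<'E'
from h import *
import pickle; c=pickle.load(open("w5.pkl","rb"))
P=np.array([plane(c,*p,"wrist",.018) for p in[(219,142),(297,142),(297,256),(222,254)]]); d=P[0]+P[1]-P[2]-P[3]
print(np.round(P[:,:2],4).tolist(),P.mean(0),np.degrees(np.arctan2(d[1],d[0])))
print([np.round(plane(c,*p,"wrist",.018),4) for p in[(350,222),(418,155)]])
T=pickle.load(open("c0.pkl","rb"))["top"]
m=cv2.inRange(cv2.cvtColor(T["frame"],cv2.COLOR_RGB2HSV),(80,120,60),(95,255,255)); k=max(cv2.findContours(m,0,1)[0],key=cv2.contourArea)
print([np.round(plane(T,*p,"top",.018)[:2],3).tolist() for p in cv2.boxPoints(cv2.minAreaRect(k))])
E
```

```text
[[0.5936, -0.4115], [0.591, -0.4726], [0.4933, -0.4718], [0.4981, -0.4069]] [ 0.54399575 -0.44069201  0.018     ] -1.5803207010311924
[array([ 0.5222, -0.518 ,  0.018 ]), array([ 0.5792, -0.5808,  0.018 ])]
[[0.512, -0.508], [0.58, -0.58], [0.534, -0.623], [0.466, -0.551]]
```

Call:
jog_arm --rows '[[[0.004,0.012,0.18],[0,0,0]],[[0.004,0.012,0.34],[0,0,0]],[[0.004,0.012,0.37],[0,0,0]],[[0.004,0.012,0.37],[0,0,0]],[[0.004,0.012,0.37],[0,0,0]]]' --hand -0.75

```text
t: 17.4
tool_pos: [0.5446, -0.4426, 0.0104]
orientation: [3.139, -0.068, 0.011]
force: [0.3, -0.7, 0.7]
opening: 0.0812
gripper_force: 0.0
```

Call:
jog_arm --rows '[[[0,0,0],[0,0,0]]]'

```text
t: 17.5
tool_pos: [0.5448, -0.4432, 0.011]
orientation: [3.138, -0.069, 0.012]
force: [1.0, 0.0, -0.7]
opening: 0.0816
gripper_force: 0.0
```

Call:
jog_arm --rows '[[[0,0,0.012],[0,0,0]],[[0,0,0.025],[0,0,0]],[[0,0,0.025],[0,0,0]]]'

```text
t: 17.8
tool_pos: [0.5431, -0.442, 0.0028]
orientation: [-3.14, 0.069, -0.007]
force: [-0.3, -0.3, -0.8]
opening: 0.0814
gripper_force: 0.0
```

Call:
jog_arm --rows '[[[0,0,0],[0,0,0]],[[0,0,0],[0,0,0]],[[0,0,0],[0,0,0]],[[0,0,0],[0,0,0]]]' --hand 1 --squeeze 20

```text
t: 18.2
tool_pos: [0.5432, -0.4419, 0.0029]
orientation: [-3.14, 0.069, -0.007]
force: [0.4, 0.7, 0.1]
opening: 0.064
gripper_force: 20.0
```

Call:
jog_arm --rows '[[[0,0,-0.1],[0,0,0]],[[0,0,-0.3],[0,0,0]],[[0,0,-0.5],[0,0,0]],[[0,0,-0.75],[0,0,0]],[[0,0,-0.85],[0,0,0]]]'

```text
t: 18.7
tool_pos: [0.5441, -0.4439, 0.1794]
orientation: [3.136, -0.069, 0.016]
force: [0.7, -1.3, -1.6]
opening: 0.0636
gripper_force: 20.0
```

```bash
python3 -c "
from h import *
plan(([.555,-.26,.17],-93),([.575,-.07,.17],-94),([.592,.112,.17],-94.4))"
```

```text
t 18.7 pos [ 0.5441 -0.4439  0.1794] yaw -92.53 q [-0.76  0.41  1.23  0.    1.49  0.86] F [ 0.7 -1.3 -1.6] open 0.0636 grip 20.0
  -> [ 0.555 -0.26   0.17 ] shift [0.0133, -0.921, 0.043] turn [0.0029, -0.0066, 0.0052]
  -> [ 0.575 -0.07   0.17 ] shift [0.0501, -0.9539, 0.0] turn [0.0, 0.0, 0.0111]
  -> [0.592 0.112 0.17 ] shift [0.0213, -0.9137, 0.0] turn [0.0, 0.0, 0.0044]
```

Call:
jog_arm --rows '[[[0.01,-0.18,0.02],[0,0,0.005]],[[0.013,-0.42,0.04],[0,0,0.005]],[[0.013,-0.66,0.04],[0,0,0.005]],[[0.013,-0.92,0.04],[0,0,0.005]]]'

```text
t: 19.1
tool_pos: [0.5525, -0.2589, 0.1644]
orientation: [-3.14, 0.083, -0.006]
force: [1.7, -0.0, -2.0]
opening: 0.0637
gripper_force: 20.0
```

Call:
jog_arm --rows '[[[0.02,-0.24,0],[0,0,0.011]],[[0.04,-0.48,0],[0,0,0.011]],[[0.05,-0.72,0],[0,0,0.011]],[[0.05,-0.95,0],[0,0,0.011]]]'

```text
t: 19.5
tool_pos: [0.5727, -0.0692, 0.165]
orientation: [-3.139, 0.109, -0.007]
force: [0.1, -0.2, -2.1]
opening: 0.0642
gripper_force: 20.0
```

Call:
jog_arm --rows '[[[0.02,-0.24,0],[0,0,0.004]],[[0.02,-0.48,0],[0,0,0.004]],[[0.02,-0.7,0],[0,0,0.004]],[[0.02,-0.87,0],[0,0,0.004]],[[0.02,-0.914,0],[0,0,0.004]]]'

```text
t: 20.0
tool_pos: [0.5891, 0.1146, 0.1651]
orientation: [-3.138, 0.113, -0.007]
force: [0.3, 0.1, -2.6]
opening: 0.0638
gripper_force: 20.0
```

Call:
jog_arm --rows '[[[0,0,0],[0,0,0]],[[0,0,0],[0,0,0]],[[0,0,0],[0,0,0]]]'

```text
t: 20.3
tool_pos: [0.5896, 0.1093, 0.1652]
orientation: [3.139, -0.121, 0.007]
force: [-1.1, 0.5, -2.5]
opening: 0.0638
gripper_force: 20.0
```

```bash
python3 - <<'E'
from h import *
c=cam("wrist"); plan()
x=cv2.resize(c["frame"][90:340,150:370],None,fx=2.4,fy=2.4,interpolation=cv2.INTER_CUBIC)
x=cv2.convertScaleAbs(x,alpha=1.5)
cv2.imwrite("pics/w6.png",x[:,:,::-1]); import pickle; pickle.dump(c,open("w6.pkl","wb"))
E
```

```text
t 20.35 pos [0.5897 0.1093 0.1653] yaw -94.43 q [ 0.1   0.15  1.56 -0.    1.42  1.75] F [ 0.1  0.7 -2.8] open 0.064 grip 20.0
```

View pics/w6.png

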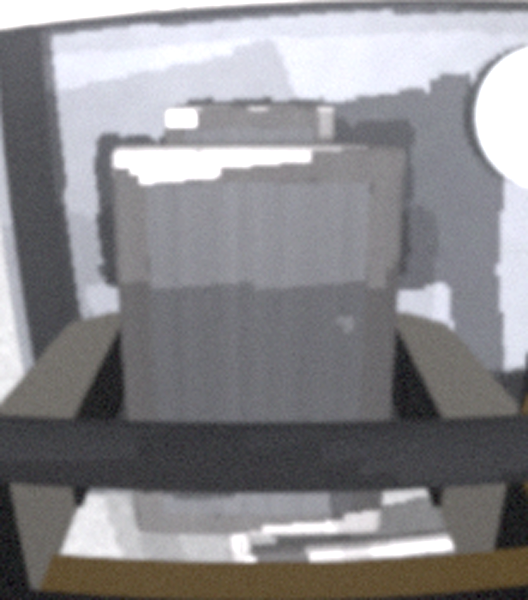

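The view shows the thick tin's rear lid edge at crop (165,104)–(333,104) and the held thin tin's rear edge at (113,148)–(406,150).

```bash
python3 - <<'E'
from h import *
import pickle; c=pickle.load(open("w6.pkl","rb")); s=robot.read_state()
R=Ro.from_rotvec(s["orientation"]).as_matrix(); p=s["tool_pos"]
for q,z in(((165,104),.066),((333,104),.066),((113,148),.1803),((406,150),.1803)):
    X=plane(c,q[0]/2.4+150-.3,q[1]/2.4+90-.3,"wrist",z); print(q,np.round(X,4),"tool",np.round(R.T@(X-p),4))
E
```

```text
(165, 104) [0.6468 0.1387 0.066 ] tool [ 0.0542 -0.0337  0.0996]
(333, 104) [0.6419 0.0762 0.066 ] tool [0.0541 0.029  0.0996]
(113, 148) [0.6422 0.1358 0.1803] tool [ 0.0504 -0.0306 -0.0147]
(406, 150) [0.6369 0.0725 0.1803] tool [ 0.05    0.0331 -0.0148]
```

Call:
jog_arm --rows '[[[0.019,-0.017,0.1],[0,0,0]],[[0.019,-0.017,0.25],[0,0,0]],[[0.019,-0.017,0.4],[0,0,0]],[[0.019,-0.017,0.43],[0,0,0]],[[0.019,-0.017,0.43],[0,0,0]]]'

```text
t: 20.85
tool_pos: [0.593, 0.113, 0.0782]
orientation: [3.139, -0.12, 0.003]
force: [0.6, 1.0, -0.9]
opening: 0.064
gripper_force: 20.0
```

Call:
jog_arm --rows '[[[0,0,0],[0,0,0]],[[0,0,0],[0,0,0]]]'

```text
t: 21.05
tool_pos: [0.5957, 0.1139, 0.0818]
orientation: [-3.138, 0.119, -0.013]
force: [0.7, 0.7, -1.8]
opening: 0.0637
gripper_force: 20.0
```

Call:
jog_arm --rows '[[[0,0,0.015],[0,0,0]],[[0,0,0.03],[0,0,0]],[[0,0,0.03],[0,0,0]]]'

```text
t: 21.35
tool_pos: [0.5938, 0.114, 0.0731]
orientation: [-3.139, 0.118, -0.007]
force: [-0.1, 0.6, -2.0]
opening: 0.0636
gripper_force: 20.0
```

Call:
jog_arm --rows '[[[0,0,0.01],[0,0,0]],[[0,0,0.015],[0,0,0]],[[0,0,0.015],[0,0,0]]]'

```text
t: 21.65
tool_pos: [0.5939, 0.114, 0.0701]
orientation: [-3.139, 0.118, -0.007]
force: [-0.2, 0.5, -2.3]
opening: 0.0639
gripper_force: 20.0
```

Call:
jog_arm --rows '[[[0,0,0.005],[0,0,0]],[[0,0,0.005],[0,0,0]],[[0,0,0.005],[0,0,0]]]'

```text
t: 21.95
tool_pos: [0.5941, 0.114, 0.0694]
orientation: [-3.139, 0.119, -0.007]
force: [0.1, 0.1, -3.1]
opening: 0.0638
gripper_force: 20.0
```

Call:
jog_arm --rows '[[[0,0,0.005],[0,0,0]],[[0,0,0.005],[0,0,0]],[[0,0,0.005],[0,0,0]]]'

```text
t: 22.25
tool_pos: [0.5945, 0.114, 0.0689]
orientation: [-3.139, 0.119, -0.009]
force: [-0.3, -0.8, 1.5]
opening: 0.0639
gripper_force: 20.0
```

Contact. I'll release, lower around the column and squeeze gently to square it.

Call:
jog_arm --rows '[[[0,0,0],[0,0,0]],[[0,0,0],[0,0,0]],[[0,0,0],[0,0,0]],[[0,0,0],[0,0,0]]]' --hand -0.75

```text
t: 22.65
tool_pos: [0.5941, 0.114, 0.0683]
orientation: [-3.139, 0.119, -0.007]
force: [0.2, 0.7, 0.1]
opening: 0.0808
gripper_force: 0.0
```

Call:
jog_arm --rows '[[[0,0,0.06],[0,0,0]],[[0,0,0.14],[0,0,0]],[[0,0,0.2],[0,0,0]],[[0,0,0.2],[0,0,0]],[[0,0,0.2],[0,0,0]]]'

```text
t: 23.15
tool_pos: [0.5935, 0.1139, 0.0273]
orientation: [-3.139, 0.119, -0.004]
force: [0.2, -0.1, 0.6]
opening: 0.0816
gripper_force: 0.0
```

Call:
jog_arm --rows '[[[0,0,0],[0,0,0]],[[0,0,0],[0,0,0]],[[0,0,0],[0,0,0]],[[0,0,0],[0,0,0]],[[0,0,0],[0,0,0]]]' --hand 1 --squeeze 8

```text
t: 23.65
tool_pos: [0.5949, 0.1137, 0.0292]
orientation: [-3.139, 0.119, -0.009]
force: [-0.5, -3.7, 4.5]
opening: 0.0642
gripper_force: 8.0
```

```bash
python3 -c "
from h import *
plan(([.57,.114,.027],-91.5))"
```

```text
t 23.65 pos [0.5949 0.1137 0.0292] yaw -94.33 q [ 0.1   0.3   1.65 -0.    1.18  1.75] F [-0.5 -3.7  4.5] open 0.0642 grip 8.0
  -> [0.57  0.114 0.027] shift [-0.1244, 0.0079, 0.0103] turn [-0.0001, -0.0038, -0.0314]
```

Call:
jog_arm --rows '[[[-0.02,0.001,0],[0,0,-0.01]],[[-0.05,0.003,0],[0,0,-0.02]],[[-0.09,0.005,0],[0,0,-0.035]],[[-0.13,0.007,0],[0,0,-0.035]],[[-0.15,0.008,0],[0,0,-0.035]]]'

```text
t: 24.15
tool_pos: [0.5646, 0.115, 0.0291]
orientation: [-3.141, 0.031, -0.011]
force: [6.7, -1.0, 1.6]
opening: 0.0639
gripper_force: 8.0
```

Call:
jog_arm --rows '[[[0,0,0],[0,0,0]],[[-0.01,0,0],[0,0,0]],[[-0.02,0,0],[0,0,0]]]'

```text
t: 24.45
tool_pos: [0.5611, 0.115, 0.029]
orientation: [-3.141, 0.031, -0.011]
force: [6.7, -0.9, 5.2]
opening: 0.0638
gripper_force: 8.0
```

```bash
python3 - <<'E'
from h import *
c=cam("wrist"); s=cam("side"); plan()
M=np.zeros((600,800,3),np.uint8)
x=cv2.resize(c["frame"][60:330,130:400],None,fx=1.8,fy=1.8,interpolation=cv2.INTER_CUBIC); M[:486,:486]=x
y=cv2.resize(s["frame"][120:230,230:330],None,fx=3.1,fy=3.1,interpolation=cv2.INTER_CUBIC); M[:341,490:800]=y
cv2.imwrite("pics/w7.png",M[:,:,::-1]); import pickle; pickle.dump([c,s],open("w7.pkl","wb"))
E
```

```text
t 24.55 pos [0.5609 0.115  0.0291] yaw -91.14 q [ 0.11  0.22  1.75 -0.    1.17  1.7 ] F [4.2 0.5 5.8] open 0.0638 grip 8.0
```

View pics/w7.png

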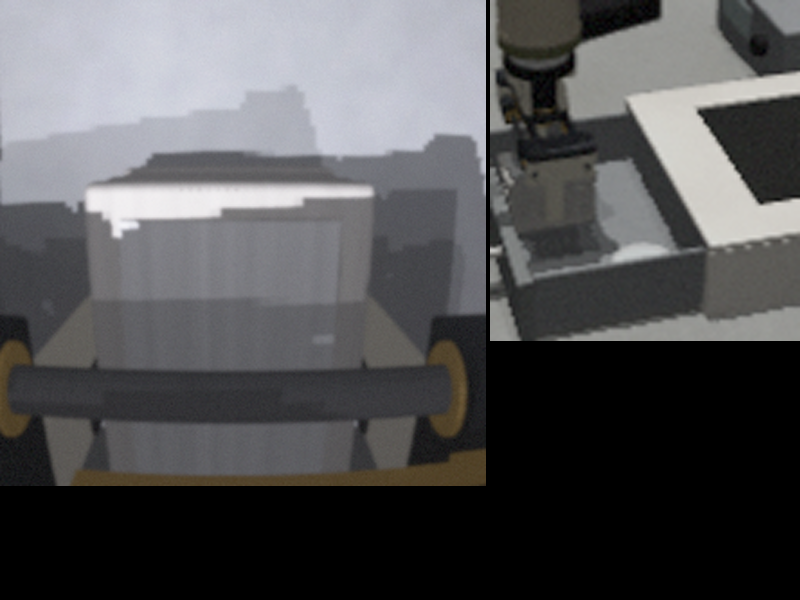

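The column is together in the grip (rear lid edge at crop (87,187)–(372,187)). I'll creep on to the front panel.

Call:
jog_arm --rows '[[[-0.008,0,0],[0,0,0]],[[-0.015,0,0],[0,0,0]],[[-0.015,0,0],[0,0,0]]]'

```text
t: 24.85
tool_pos: [0.558, 0.1151, 0.0291]
orientation: [-3.141, 0.032, -0.011]
force: [4.4, -0.4, 6.0]
opening: 0.0638
gripper_force: 8.0
```

Call:
jog_arm --rows '[[[-0.008,0,0],[0,0,0]],[[-0.01,0,0],[0,0,0]],[[-0.01,0,0],[0,0,0]]]'

```text
t: 25.15
tool_pos: [0.5561, 0.1151, 0.029]
orientation: [-3.141, 0.032, -0.011]
force: [4.8, -0.1, 4.4]
opening: 0.0642
gripper_force: 8.0
```

Call:
jog_arm --rows '[[[-0.008,0,0],[0,0,0]],[[-0.01,0,0],[0,0,0]],[[-0.01,0,0],[0,0,0]]]'

```text
t: 25.45
tool_pos: [0.5548, 0.115, 0.0291]
orientation: [-3.141, 0.032, -0.013]
force: [9.2, 1.0, 1.6]
opening: 0.0639
gripper_force: 8.0
```

Call:
jog_arm --rows '[[[-0.008,0,0],[0,0,0]],[[-0.01,0,0],[0,0,0]],[[-0.01,0,0],[0,0,0]]]'

```text
t: 25.75
tool_pos: [0.5531, 0.1151, 0.0291]
orientation: [-3.141, 0.032, -0.014]
force: [10.9, 0.2, 0.1]
opening: 0.0638
gripper_force: 8.0
```

Call:
jog_arm --rows '[[[-0.008,0,0],[0,0,0]],[[-0.01,0,0],[0,0,0]],[[-0.01,0,0],[0,0,0]]]'

```text
t: 26.05
tool_pos: [0.5512, 0.1151, 0.0291]
orientation: [-3.141, 0.032, -0.015]
force: [11.0, 0.2, -0.6]
opening: 0.0641
gripper_force: 8.0
```

Call:
jog_arm --rows '[[[-0.008,0,0],[0,0,0]],[[-0.01,0,0],[0,0,0]],[[-0.01,0,0],[0,0,0]]]'

```text
t: 26.35
tool_pos: [0.5493, 0.1152, 0.0291]
orientation: [-3.141, 0.031, -0.015]
force: [11.4, 0.6, -0.3]
opening: 0.064
gripper_force: 8.0
```

The force has gone flat at ~11 N while the TCP advances, so the tins are against the panel and slipping in the grip. I'll release, rise, and prepare the left push.

Call:
jog_arm --rows '[[[0.01,0,0],[0,0,0]],[[0.01,0,0],[0,0,0]],[[0.01,0,0],[0,0,0]],[[0.01,0,0],[0,0,0]]]' --hand -0.75

```text
t: 26.75
tool_pos: [0.5483, 0.115, 0.0275]
orientation: [-3.141, 0.032, -0.004]
force: [-0.9, -0.1, 0.0]
opening: 0.0813
gripper_force: 0.0
```

Call:
jog_arm --rows '[[[0,0,-0.12],[0,0,0]],[[0,0,-0.3],[0,0,0]],[[0,0,-0.5],[0,0,0]],[[0,0,-0.6],[0,0,0]],[[0,0,-0.6],[0,0,0]]]'

```text
t: 27.25
tool_pos: [0.551, 0.1153, 0.1524]
orientation: [-3.14, 0.032, -0.018]
force: [0.3, -1.2, 0.4]
opening: 0.0818
gripper_force: 0.0
```

```bash
python3 - <<'E'
from h import *
import pickle; cs=pickle.load(open("c4.pkl","rb")); c=cs["wrist"]
g=cv2.cvtColor(c["frame"],cv2.COLOR_RGB2GRAY); m=(g[100:190,350:420]>200).astype(np.uint8)*255
k=max(cv2.findContours(m,0,1)[0],key=cv2.contourArea); (u,v),r=cv2.minEnclosingCircle(k); u+=350;v+=100
print("dish",plane(c,u,v,"wrist",.032),"left",plane(c,u-r,v,"wrist",.032),"front",plane(c,u,v+r,"wrist",.032))
c=cam("wrist"); pickle.dump(c,open("w8.pkl","wb"))
g=cv2.cvtColor(c["frame"],cv2.COLOR_RGB2GRAY)
plan(([.555,.09,.16],-46),([.557,.05,.15],-1.2),([.557,.052,.03],-1.2))
E
```

```text
dish [ 0.63033189 -0.0201636   0.032     ] left [0.63142743 0.01329907 0.032     ] front [ 0.59881805 -0.02020852  0.032     ]
t 27.3 pos [0.5497 0.1151 0.1497] yaw -91.17 q [ 0.12  0.06  1.69 -0.    1.38  1.71] F [-0.   0.2 -0.3] open 0.0812 grip 0.0
  -> [0.555 0.09  0.16 ] shift [0.0296, 0.125, -0.0514] turn [0.0014, -0.0049, -0.5019]
  -> [0.557 0.05  0.15 ] shift [-0.1317, 0.1508, 0.05] turn [0.0, 0.0, -0.4978]
  -> [0.557 0.052 0.03 ] shift [0.01, -0.0002, 0.6] turn [0.0, 0.0, 0.0]
```

Call:
jog_arm --rows '[[[0.03,0.06,-0.05],[0,0,-0.47]],[[0.03,0.125,-0.05],[0,0,-0.47]],[[0.03,0.125,-0.05],[0,0,-0.47]],[[0.03,0.125,-0.05],[0,0,-0.47]],[[0.03,0.125,-0.05],[0,0,-0.47]]]' --hand 0.14

```text
t: 27.8
tool_pos: [0.5526, 0.0896, 0.1554]
orientation: [2.938, 1.112, 0.001]
force: [0.1, -0.9, 0.2]
opening: 0.046
gripper_force: 0.0
```

Call:
jog_arm --rows '[[[-0.12,0.16,0.05],[0,0,-0.47]],[[-0.12,0.16,0.05],[0,0,-0.47]],[[-0.12,0.16,0.05],[0,0,-0.47]],[[-0.12,0.16,0.05],[0,0,-0.47]],[[-0.12,0.16,0.05],[0,0,-0.47]]]'

```text
t: 28.3
tool_pos: [0.5555, 0.0498, 0.1453]
orientation: [-2.339, -2.097, -0.001]
force: [-0.6, -0.3, -0.0]
opening: 0.0402
gripper_force: 0.0
```

Call:
jog_arm --rows '[[[0,0,0],[0,0,-0.06]],[[0,0,0],[0,0,-0.06]],[[0,0,0],[0,0,-0.06]]]'

```text
t: 28.6
tool_pos: [0.5561, 0.05, 0.1464]
orientation: [2.247, 2.194, 0.002]
force: [-0.3, -0.4, -0.5]
opening: 0.0396
gripper_force: 0.0
```

```bash
python3 - <<'E'
from h import *
import pickle
c=cam("wrist"); pickle.dump(c,open("w9.pkl","wb"))
plan(([.557,.052,.07],-1.2),([.557,.052,.025],-1.2))
# bright lid of the column: mask between walls
g=cv2.cvtColor(c["frame"],cv2.COLOR_RGB2GRAY)
for X in([.505,.12,.084],[.605,.115,.084],[.605,.085,.084],[.505,.085,.084],[.505,.147,.084],[.505,.197,.078],[.645,.195,.078]): print(X,np.round(proj(c,np.array(X),"wrist"),0))
E
```

```text
t 28.65 pos [0.5563 0.05   0.1469] yaw -1.33 q [-0.    0.06  1.69  0.    1.38  0.02] F [ 0.1 -0.   0.3] open 0.0395 grip 0.0
  -> [0.557 0.052 0.07 ] shift [0.01, 0.002, 0.3843] turn [0.0016, -0.0002, -0.0014]
  -> [0.557 0.052 0.025] shift [0.0, 0.0, 0.225] turn [0.0, 0.0, 0.0]
[0.505, 0.12, 0.084] [191. 118.]
[0.605, 0.115, 0.084] [319. 121.]
[0.605, 0.085, 0.084] [319. 159.]
[0.505, 0.085, 0.084] [193. 162.]
[0.505, 0.147, 0.084] [189.  84.]
[0.505, 0.197, 0.078] [190.  26.]
[0.645, 0.195, 0.078] [362.  28.]
```

Call:
jog_arm --rows '[[[0,0.003,0.2],[0,0,0]],[[0,0.003,0.4],[0,0,0]],[[0,0.003,0.58],[0,0,0]],[[0,0.003,0.6],[0,0,0]],[[0,0.003,0.6],[0,0,0]]]'

```text
t: 29.15
tool_pos: [0.5572, 0.05, 0.0274]
orientation: [2.245, 2.197, 0.002]
force: [0.0, 0.3, 0.5]
opening: 0.0401
gripper_force: 0.0
```

Call:
jog_arm --rows '[[[0.03,0,0],[0,0,0]],[[0.06,0,0],[0,0,0]],[[0.085,0,0],[0,0,0]],[[0.1,0,0],[0,0,0]],[[0.11,0,0],[0,0,0]]]'

```text
t: 29.65
tool_pos: [0.5591, 0.0725, 0.0288]
orientation: [2.241, 2.197, 0.007]
force: [0.2, 0.1, 0.5]
opening: 0.0402
gripper_force: 0.0
```

Call:
jog_arm --rows '[[[0.02,0,0],[0,0,0]],[[0.04,0,0],[0,0,0]],[[0.06,0,0],[0,0,0]],[[0.08,0,0],[0,0,0]],[[0.1,0,0],[0,0,0]]]'

```text
t: 30.15
tool_pos: [0.5596, 0.0913, 0.0286]
orientation: [2.241, 2.195, 0.005]
force: [0.1, -5.6, 3.1]
opening: 0.0398
gripper_force: 2.6
```

Call:
jog_arm --rows '[[[0.02,0,0],[0,0,0]],[[0.04,0,0],[0,0,0]],[[0.06,0,0],[0,0,0]],[[0.08,0,0],[0,0,0]],[[0.1,0,0],[0,0,0]]]'

```text
t: 30.65
tool_pos: [0.56, 0.1113, 0.0286]
orientation: [2.241, 2.195, 0.005]
force: [-0.0, -4.5, 2.9]
opening: 0.0402
gripper_force: 2.6
```

Call:
jog_arm --rows '[[[0.01,0,0],[0,0,0]],[[0.02,0,0],[0,0,0]],[[0.025,0,0],[0,0,0]],[[0.025,0,0],[0,0,0]]]'

```text
t: 31.05
tool_pos: [0.5601, 0.1165, 0.0286]
orientation: [2.241, 2.195, 0.005]
force: [-0.1, -4.8, 3.5]
opening: 0.0398
gripper_force: 2.4
```

```bash
python3 -c "
from h import *
plan()"
```

```text
t 31.05 pos [0.5601 0.1165 0.0286] yaw -1.19 q [ 0.12  0.22  1.75 -0.    1.17  0.14] F [-0.1 -4.8  3.5] open 0.0398 grip 2.4
```

Call:
jog_arm --rows '[[[0.01,0,0],[0,0,0]],[[0.02,0,0],[0,0,0]],[[0.02,0,0],[0,0,0]]]'

```text
t: 31.35
tool_pos: [0.5602, 0.1207, 0.0286]
orientation: [2.241, 2.196, 0.006]
force: [-0.3, -4.9, 3.2]
opening: 0.0401
gripper_force: 2.3
```

Call:
jog_arm --rows '[[[0.01,0,0],[0,0,0]],[[0.015,0,0],[0,0,0]],[[0.015,0,0],[0,0,0]]]'

```text
t: 31.65
tool_pos: [0.5602, 0.1236, 0.0286]
orientation: [2.241, 2.196, 0.006]
force: [0.4, -4.2, 3.8]
opening: 0.0397
gripper_force: 2.5
```

Call:
jog_arm --rows '[[[0.01,0,0],[0,0,0]],[[0.015,0,0],[0,0,0]],[[0.015,0,0],[0,0,0]]]'

```text
t: 31.95
tool_pos: [0.5602, 0.1266, 0.0285]
orientation: [2.242, 2.196, 0.006]
force: [0.1, -5.4, 3.7]
opening: 0.0398
gripper_force: 2.5
```

Call:
jog_arm --rows '[[[0.01,0,0],[0,0,0]],[[0.012,0,0],[0,0,0]],[[0.012,0,0],[0,0,0]]]'

```text
t: 32.25
tool_pos: [0.5603, 0.1287, 0.0285]
orientation: [2.241, 2.196, 0.005]
force: [0.8, -6.4, 4.5]
opening: 0.04
gripper_force: 3.2
```

Call:
jog_arm --rows '[[[0.008,0,0],[0,0,0]],[[0.008,0,0],[0,0,0]],[[0.008,0,0],[0,0,0]]]'

```text
t: 32.55
tool_pos: [0.5603, 0.1287, 0.0285]
orientation: [2.24, 2.195, 0.002]
force: [0.2, -14.3, 5.9]
opening: 0.0399
gripper_force: 7.1
```

Call:
jog_arm --rows '[[[0.008,0,0],[0,0,0]],[[0.008,0,0],[0,0,0]],[[0.008,0,0],[0,0,0]]]'

```text
t: 32.85
tool_pos: [0.5603, 0.1287, 0.0285]
orientation: [2.239, 2.193, -0.001]
force: [-1.2, -22.2, 6.4]
opening: 0.0398
gripper_force: 11.0
```

```bash
python3 -c "
from h import *
plan(); print(robot.read_state()['wrist_torque'])"
```

```text
t 32.85 pos [0.5603 0.1287 0.0285] yaw -1.19 q [ 0.14  0.23  1.74 -0.01  1.17  0.16] F [ -1.2 -22.2   6.4] open 0.0398 grip 11.0
[-2.97638114  0.31028074  0.64724314]
```

Solid contact at TCP y 0.1287. To make sure every tier touches, I'll press each tin separately with the tool tilted 8° so the tip leads, lowest first.

Call:
jog_arm --rows '[[[-0.04,0,0],[0,0,0]],[[-0.05,0,0],[0,0.045,0]],[[-0.05,0,0.01],[0,0.089,0]],[[-0.05,0,0.01],[0,0.089,0]],[[-0.05,0,0.01],[0,0.089,0]]]'

```text
t: 33.35
tool_pos: [0.5594, 0.1223, 0.0259]
orientation: [-2.175, -2.128, -0.155]
force: [0.5, -0.6, -0.4]
opening: 0.0398
gripper_force: 0.0
```

Call:
jog_arm --rows '[[[0,0,0],[0,0,0]],[[0,0,0],[0,0,0]]]'

```text
t: 33.55
tool_pos: [0.5598, 0.1233, 0.0263]
orientation: [-2.172, -2.131, -0.157]
force: [0.2, 0.0, 1.1]
opening: 0.04
gripper_force: 0.0
```

```bash
python3 -c "
from h import *
plan()
R=Ro.from_rotvec(robot.read_state()['orientation']).as_matrix(); print(R.round(3)); print('for +5mm y:',(R.T@[0.0001,.005,0]/.2).round(4),' +24mm z',(R.T@[0,0,.024]/.2).round(4))"
```

```text
t 33.55 pos [0.5598 0.1233 0.0263] yaw -1.11 q [ 0.04  0.21  1.77  0.15  1.15 -0.01] F [0.2 0.  1.1] open 0.04 grip 0.0
[[ 0.019  1.     0.007]
 [ 0.99  -0.019  0.139]
 [ 0.139  0.005 -0.99 ]]
for +5mm y: [0.0248 0.     0.0035]  +24mm z [ 0.0167  0.0006 -0.1188]
```

Call:
jog_arm --rows '[[[0.01,0,0.0014],[0,0,0]],[[0.02,0,0.0028],[0,0,0]],[[0.025,0,0.0035],[0,0,0]],[[0.025,0,0.0035],[0,0,0]]]'

```text
t: 33.95
tool_pos: [0.5599, 0.1279, 0.0263]
orientation: [-2.173, -2.13, -0.158]
force: [-0.6, -0.4, 0.7]
opening: 0.0401
gripper_force: 0.0
```

Call:
jog_arm --rows '[[[0.01,0,0.0014],[0,0,0]],[[0.01,0,0.0014],[0,0,0]],[[0.01,0,0.0014],[0,0,0]]]'

```text
t: 34.25
tool_pos: [0.56, 0.1292, 0.0262]
orientation: [-2.174, -2.13, -0.157]
force: [-0.3, -3.2, 0.2]
opening: 0.0403
gripper_force: 1.9
```

Call:
jog_arm --rows '[[[0.008,0,0.001],[0,0,0]],[[0.008,0,0.001],[0,0,0]],[[0.008,0,0.001],[0,0,0]]]'

```text
t: 34.55
tool_pos: [0.56, 0.1294, 0.0262]
orientation: [-2.175, -2.131, -0.155]
force: [-2.0, -9.9, 1.2]
opening: 0.04
gripper_force: 5.3
```

Call:
jog_arm --rows '[[[-0.025,0,-0.0035],[0,0,0]],[[-0.013,0,-0.06],[0,0,0]],[[-0.005,0,-0.122],[0,0,0]],[[-0.005,0,-0.122],[0,0,0]],[[-0.005,0,-0.122],[0,0,0]]]'

```text
t: 35.05
tool_pos: [0.5607, 0.1272, 0.0515]
orientation: [-2.174, -2.131, -0.16]
force: [-0.8, -0.3, -0.4]
opening: 0.0404
gripper_force: 0.0
```

Call:
jog_arm --rows '[[[0.005,0,0.0007],[0,0,0]],[[0.012,0,0.0016],[0,0,0]],[[0.012,0,0.0016],[0,0,0]]]'

```text
t: 35.35
tool_pos: [0.5595, 0.1291, 0.0499]
orientation: [-2.173, -2.13, -0.156]
force: [-0.6, -2.8, 0.5]
opening: 0.0401
gripper_force: 1.0
```

Call:
jog_arm --rows '[[[0.008,0,0.001],[0,0,0]],[[0.008,0,0.001],[0,0,0]],[[0.008,0,0.001],[0,0,0]]]'

```text
t: 35.65
tool_pos: [0.5595, 0.1294, 0.0499]
orientation: [-2.174, -2.13, -0.154]
force: [-1.6, -7.8, 2.1]
opening: 0.0401
gripper_force: 4.2
```

Call:
jog_arm --rows '[[[0.008,0,0.001],[0,0,0]],[[0.008,0,0.001],[0,0,0]],[[0.008,0,0.001],[0,0,0]]]'

```text
t: 35.95
tool_pos: [0.5596, 0.1295, 0.0499]
orientation: [-2.176, -2.131, -0.152]
force: [-3.1, -15.1, 3.2]
opening: 0.0404
gripper_force: 7.5
```

Call:
jog_arm --rows '[[[-0.03,0,-0.004],[0,0,0]],[[-0.02,0,-0.06],[0,0,0]],[[-0.012,0,-0.118],[0,0,0]],[[-0.012,0,-0.118],[0,0,0]],[[-0.012,0,-0.118],[0,0,0]]]'

```text
t: 36.45
tool_pos: [0.5605, 0.1272, 0.0745]
orientation: [-2.173, -2.131, -0.16]
force: [-0.5, 0.1, 0.8]
opening: 0.0399
gripper_force: 0.0
```

Call:
jog_arm --rows '[[[0.005,0,0.0007],[0,0,0]],[[0.012,0,0.0016],[0,0,0]],[[0.012,0,0.0016],[0,0,0]]]'

```text
t: 36.75
tool_pos: [0.5594, 0.1291, 0.0731]
orientation: [-2.173, -2.13, -0.156]
force: [-0.0, -0.8, -0.1]
opening: 0.0401
gripper_force: 1.0
```

Call:
jog_arm --rows '[[[0.008,0,0.001],[0,0,0]],[[0.008,0,0.001],[0,0,0]],[[0.008,0,0.001],[0,0,0]]]'

```text
t: 37.05
tool_pos: [0.5595, 0.1294, 0.0731]
orientation: [-2.174, -2.13, -0.154]
force: [-2.5, -9.1, 1.9]
opening: 0.0402
gripper_force: 4.1
```

All three tiers are firm against the left wall at the same TCP y of 0.1294. Next is the same tiered press toward the front panel, from behind.

Call:
jog_arm --rows '[[[-0.04,0,-0.005],[0,0,0]],[[-0.06,0,-0.2],[0,-0.03,0]],[[-0.05,0,-0.4],[0,-0.06,0]],[[-0.04,0,-0.5],[0,-0.089,0]],[[-0.04,0,-0.5],[0,-0.089,0]]]' --hand 0.57

```text
t: 37.55
tool_pos: [0.5614, 0.1101, 0.1758]
orientation: [2.237, 2.195, 0.014]
force: [0.1, 0.4, -0.4]
opening: 0.0202
gripper_force: 0.0
```

```bash
python3 -c "
from h import *
plan(([.59,.14,.175],-43),([.62,.163,.175],-84),([.628,.165,.17],-91.2))"
```

```text
t 37.55 pos [0.5614 0.1101 0.1758] yaw -1.1 q [ 0.1   0.07  1.63 -0.    1.43  0.12] F [ 0.1  0.4 -0.4] open 0.0202 grip 0.0
  -> [0.59  0.14  0.175] shift [0.1524, 0.1402, 0.0059] turn [0.007, -0.0034, 0.4656]
  -> [0.62  0.163 0.175] shift [0.1864, 0.0313, 0.0] turn [0.0, 0.0, 0.4556]
  -> [0.628 0.165 0.17 ] shift [0.0408, -0.0058, 0.025] turn [0.0, 0.0, 0.08]
```

Call:
jog_arm --rows '[[[0.15,0.14,0],[0,0,0.466]],[[0.15,0.14,0],[0,0,0.466]],[[0.15,0.14,0],[0,0,0.466]],[[0.15,0.14,0],[0,0,0.466]],[[0.15,0.14,0],[0,0,0.466]]]'

```text
t: 38.05
tool_pos: [0.5865, 0.1383, 0.1691]
orientation: [-2.885, -1.241, -0.003]
force: [0.7, 0.8, -0.1]
opening: 0.0198
gripper_force: 0.0
```

Call:
jog_arm --rows '[[[0.186,0.031,0],[0,0,0.456]],[[0.186,0.031,0],[0,0,0.456]],[[0.186,0.031,0],[0,0,0.456]],[[0.186,0.031,0],[0,0,0.456]],[[0.186,0.031,0],[0,0,0.456]]]'

```text
t: 38.55
tool_pos: [0.6165, 0.1611, 0.1691]
orientation: [-3.137, -0.151, -0.002]
force: [0.6, 0.5, -0.5]
opening: 0.0201
gripper_force: 0.0
```

Call:
jog_arm --rows '[[[0.05,-0.006,0.025],[0,0,0.08]],[[0.05,-0.006,0.025],[0,0,0.08]],[[0.05,-0.006,0.025],[0,0,0.08]],[[0.05,-0.006,0.025],[0,0,0.08]]]'

```text
t: 38.95
tool_pos: [0.6267, 0.1633, 0.1659]
orientation: [-3.141, 0.033, -0.005]
force: [-0.1, -0.0, 0.1]
opening: 0.0204
gripper_force: 0.0
```

```bash
python3 - <<'E'
from h import *
import pickle
c=cam("wrist"); top=cam("top"); pickle.dump([c,top],open("w10.pkl","wb"))
plan(([.63,.165,.1],-91.2),([.63,.165,.026],-91.2))
# brightness step along a ray over the lid's rear edge, at lid height
g=cv2.cvtColor(c["frame"],cv2.COLOR_RGB2GRAY).astype(np.float32)
for y in(.145,.165,.185):
    print(y,[ (round(x,3),int(cv2.getRectSubPix(g,(1,1),tuple(map(float,proj(c,np.array([x,y,.084]),"wrist"))))[0,0])) for x in np.arange(.585,.64,.005)])
E
```

```text
t 39.05 pos [0.6271 0.1634 0.1666] yaw -91.25 q [ 0.18  0.28  1.41 -0.    1.44  1.77] F [ 0.   1.  -0.1] open 0.0199 grip 0.0
  -> [0.63  0.165 0.1  ] shift [0.0131, -0.0079, 0.3332] turn [-0.0004, -0.0029, -0.0006]
  -> [0.63  0.165 0.026] shift [0.0, 0.0, 0.37] turn [0.0, 0.0, 0.0]
0.145 [(np.float64(0.585), 28), (np.float64(0.59), 28), (np.float64(0.595), 42), (np.float64(0.6), 60), (np.float64(0.605), 65), (np.float64(0.61), 66), (np.float64(0.615), 63), (np.float64(0.62), 65), (np.float64(0.625), 51), (np.float64(0.63), 52), (np.float64(0.635), 52), (np.float64(0.64), 55)]
0.165 [(np.float64(0.585), 109), (np.float64(0.59), 109), (np.float64(0.595), 106), (np.float64(0.6), 71), (np.float64(0.605), 67), (np.float64(0.61), 67), (np.float64(0.615), 65), (np.float64(0.62), 65), (np.float64(0.625), 50), (np.float64(0.63), 51), (np.float64(0.635), 52), (np.float64(0.64), 54)]
0.185 [(np.float64(0.585), 65), (np.float64(0.59), 73), (np.float64(0.595), 73), (np.float64(0.6), 74), (np.float64(0.605), 74), (np.float64(0.61), 65), (np.float64(0.615), 65), (np.float64(0.62), 66), (np.float64(0.625), 54), (np.float64(0.63), 59), (np.float64(0.635), 117), (np.float64(0.64), 103)]
```

Call:
jog_arm --rows '[[[0.02,0,0.15],[0,-0.05,0]],[[0.02,0,0.35],[0,-0.089,0]],[[0.02,0,0.55],[0,-0.089,0]],[[0.02,0,0.7],[0,-0.089,0]],[[0.02,0,0.7],[0,-0.089,0]]]'

```text
t: 39.55
tool_pos: [0.6275, 0.1627, 0.0207]
orientation: [-3.133, 0.036, 0.227]
force: [-0.7, 0.1, -0.8]
opening: 0.0202
gripper_force: 0.0
```

Call:
jog_arm --rows '[[[0,0,0],[0,0,0]],[[0,0,0],[0,0,0]]]'

```text
t: 39.75
tool_pos: [0.6338, 0.1639, 0.0298]
orientation: [-3.132, 0.036, 0.205]
force: [0.7, 0.4, -0.5]
opening: 0.0203
gripper_force: 0.0
```

```bash
python3 -c "
from h import *
plan()
R=Ro.from_rotvec(robot.read_state()['orientation']).as_matrix(); print(R.round(3)); print('-10mm x:',(R.T@[-.01,.0002,0]/.2).round(4),' +24mm z',(R.T@[0,0,.024]/.2).round(4))"
```

```text
t 39.75 pos [0.6338 0.1639 0.0298] yaw -91.33 q [0.16 0.55 1.33 0.03 1.39 1.75] F [ 0.7  0.4 -0.5] open 0.0203 grip 0.0
[[ 0.991 -0.023 -0.13 ]
 [-0.023 -1.     0.004]
 [-0.131 -0.001 -0.991]]
-10mm x: [-0.0496  0.0002  0.0065]  +24mm z [-0.0157 -0.0002 -0.119 ]
```

Call:
jog_arm --rows '[[[-0.03,0,0.004],[0,0,0]],[[-0.055,0,0.007],[0,0,0]],[[-0.07,0,0.009],[0,0,0]],[[-0.075,0,0.01],[0,0,0]],[[-0.075,0,0.01],[0,0,0]]]'

```text
t: 40.25
tool_pos: [0.6166, 0.1639, 0.027]
orientation: [-3.132, 0.037, 0.212]
force: [-0.2, 0.3, 0.1]
opening: 0.0199
gripper_force: 0.0
```

Call:
jog_arm --rows '[[[-0.01,0,0.0013],[0,0,0]],[[-0.015,0,0.002],[0,0,0]],[[-0.015,0,0.002],[0,0,0]]]'

```text
t: 40.55
tool_pos: [0.615, 0.1638, 0.027]
orientation: [-3.132, 0.037, 0.208]
force: [4.7, 0.5, -2.1]
opening: 0.02
gripper_force: 2.7
```

Call:
jog_arm --rows '[[[-0.008,0,0.001],[0,0,0]],[[-0.01,0,0.0013],[0,0,0]],[[-0.01,0,0.0013],[0,0,0]]]'

```text
t: 40.85
tool_pos: [0.6149, 0.1638, 0.0276]
orientation: [-3.132, 0.038, 0.201]
force: [11.2, -0.7, -4.5]
opening: 0.0205
gripper_force: 5.8
```

Call:
jog_arm --rows '[[[0.035,0,-0.004],[0,0,0]],[[0.025,0,-0.06],[0,0,0]],[[0.012,0,-0.117],[0,0,0]],[[0.012,0,-0.117],[0,0,0]],[[0.012,0,-0.117],[0,0,0]]]'

```text
t: 41.35
tool_pos: [0.6177, 0.164, 0.0507]
orientation: [-3.132, 0.037, 0.21]
force: [-0.6, -0.3, 0.5]
opening: 0.0198
gripper_force: 0.0
```

Call:
jog_arm --rows '[[[-0.008,0,0.001],[0,0,0]],[[-0.012,0,0.0015],[0,0,0]],[[-0.012,0,0.0015],[0,0,0]]]'

```text
t: 41.65
tool_pos: [0.6151, 0.1638, 0.0496]
orientation: [-3.132, 0.037, 0.211]
force: [3.0, -0.3, 0.3]
opening: 0.0198
gripper_force: 1.5
```

Call:
jog_arm --rows '[[[-0.008,0,0.001],[0,0,0]],[[-0.01,0,0.0013],[0,0,0]],[[-0.01,0,0.0013],[0,0,0]]]'

```text
t: 41.95
tool_pos: [0.6149, 0.1638, 0.05]
orientation: [-3.132, 0.037, 0.205]
force: [10.1, 0.3, -4.1]
opening: 0.0201
gripper_force: 5.0
```

Call:
jog_arm --rows '[[[0.035,0,-0.004],[0,0,0]],[[0.025,0,-0.06],[0,0,0]],[[0.012,0,-0.117],[0,0,0]],[[0.012,0,-0.117],[0,0,0]],[[0.012,0,-0.117],[0,0,0]]]'

```text
t: 42.45
tool_pos: [0.6188, 0.1639, 0.0736]
orientation: [-3.132, 0.037, 0.21]
force: [-0.1, 0.2, 0.8]
opening: 0.0198
gripper_force: 0.0
```

Call:
jog_arm --rows '[[[-0.008,0,0.001],[0,0,0]],[[-0.012,0,0.0015],[0,0,0]],[[-0.012,0,0.0015],[0,0,0]]]'

```text
t: 42.75
tool_pos: [0.6155, 0.1638, 0.0721]
orientation: [-3.132, 0.037, 0.213]
force: [-0.2, 0.8, 0.2]
opening: 0.02
gripper_force: 0.0
```

Call:
jog_arm --rows '[[[-0.008,0,0.001],[0,0,0]],[[-0.01,0,0.0013],[0,0,0]],[[-0.01,0,0.0013],[0,0,0]]]'

```text
t: 43.05
tool_pos: [0.615, 0.1638, 0.0729]
orientation: [-3.132, 0.037, 0.208]
force: [5.4, -0.5, -0.9]
opening: 0.02
gripper_force: 2.6
```

All three tiers are firm against the front panel at the same TCP x of 0.615. I'll back off and rise clear.

Call:
jog_arm --rows '[[[0.04,0,0],[0,0,0]],[[0.07,0,-0.15],[0,0,0]],[[0.05,0,-0.35],[0,0.04,0]],[[0,0,-0.6],[0,0.08,0]],[[0,0,-0.75],[0,0.08,0]]]'

```text
t: 43.55
tool_pos: [0.634, 0.1639, 0.2252]
orientation: [-3.14, 0.036, 0.008]
force: [0.9, -0.3, 0.4]
opening: 0.02
gripper_force: 0.0
```

Call:
jog_arm --rows '[[[-0.2,0.2,0],[0,0,0]],[[-0.4,0.45,0],[0,0,0]],[[-0.6,0.7,0],[0,0,0]],[[-0.6,0.95,0],[0,0,0]],[[-0.6,0.95,0],[0,0,0]]]'

```text
t: 44.05
tool_pos: [0.5082, -0.0261, 0.2224]
orientation: [3.141, -0.038, -0.016]
force: [-0.0, 0.1, 1.1]
opening: 0.0202
gripper_force: 0.0
```

Call:
jog_arm --rows '[[[0,0.25,0],[0,0,0]],[[0,0.5,0],[0,0,0]],[[0,0.75,0],[0,0,0]],[[0,0.75,0],[0,0,0]],[[0,0.75,0],[0,0,0]]]'

```text
t: 44.55
tool_pos: [0.5058, -0.1748, 0.2219]
orientation: [-3.14, 0.042, 0.016]
force: [0.7, 0.3, 0.3]
opening: 0.0203
gripper_force: 0.0
```

```bash
python3 - <<'E'
from h import *
plan()
c=cam("top"); save(c,"top_end.png"); g=cv2.cvtColor(c["frame"],cv2.COLOR_RGB2GRAY).astype(np.float32)
def prof(P,Q,z,n=29):
    return [int(cv2.getRectSubPix(g,(1,1),tuple(map(float,proj(c,np.array([*p,z]),"top"))))[0,0]) for p in np.linspace(P,Q,n)]
# lid profile: along x from .48 to .62 (5 mm steps) and along y from .12 to .22
print("x .480-.620",[prof((.48,y),(.62,y),.084) for y in(.15,.17,.19)])
print("y .120-.220",[prof((x,.12),(x,.22),.084,21) for x in(.52,.555,.59)])
print("handle x .40-.46 at y .067",prof((.40,.067),(.46,.067),.055,13))
# lid outline by threshold
a=np.round(proj(c,np.array([.64,.215,.084]),"top")).astype(int);b=np.round(proj(c,np.array([.49,.10,.084]),"top")).astype(int)
r=cv2.resize(g[a[1]:b[1],a[0]:b[0]].astype(np.uint8),None,fx=8,fy=8,interpolation=cv2.INTER_CUBIC); th,m=cv2.threshold(r,0,255,cv2.THRESH_OTSU)
k=max(cv2.findContours(m,0,1)[0],key=cv2.contourArea); q=cv2.boxPoints(cv2.minAreaRect(k))/8+a-.44
print(th,[np.round(plane(c,*p,"top",.084)[:2],4).tolist() for p in q])
E
```

```text
t 44.55 pos [ 0.5058 -0.1748  0.2219] yaw -91.53 q [-0.43 -0.04  1.65 -0.    1.53  1.17] F [0.7 0.3 0.3] open 0.0203 grip 0.0
x .480-.620 [[86, 63, 74, 108, 100, 111, 142, 138, 149, 146, 146, 147, 148, 151, 152, 151, 152, 151, 151, 151, 151, 152, 151, 151, 146, 117, 96, 96, 96], [86, 63, 69, 107, 103, 111, 139, 133, 152, 152, 152, 152, 151, 152, 152, 151, 152, 152, 152, 152, 152, 151, 151, 150, 147, 122, 97, 95, 95], [87, 66, 67, 106, 102, 108, 140, 135, 150, 151, 152, 151, 152, 152, 152, 152, 151, 151, 151, 151, 150, 148, 148, 148, 146, 111, 45, 33, 36]]
y .120-.220 [[97, 76, 41, 52, 126, 146, 149, 151, 151, 151, 152, 150, 151, 150, 150, 149, 133, 100, 97, 96, 95], [95, 71, 43, 62, 131, 152, 151, 152, 152, 152, 151, 151, 152, 152, 152, 148, 118, 97, 96, 97, 96], [94, 69, 45, 84, 140, 149, 151, 151, 152, 152, 151, 152, 152, 151, 148, 143, 117, 94, 94, 94, 94]]
handle x .40-.46 at y .067 [95, 94, 94, 95, 93, 83, 108, 119, 88, 94, 95, 95, 95]
118.0 [[0.5064, 0.203], [0.6072, 0.2007], [0.6046, 0.1367], [0.5038, 0.1396]]
```

```bash
python3 -c "
from h import *
print(robot.close_job())"
```

```text
the job is handed in; nothing more can be done
None
```

The job is handed in: the drawer is out against its stop, and the base, thick and thin tins are stacked in the front left corner, each pressed against the front panel and left wall; the verdict wasn't returned and I didn't re-check the bystanders at the end.

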